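# Fetch the lift-off door from behind the sliding door and hang it on the ripening cupboard

### The arm

A 7-joint arm with a two-finger parallel gripper is mounted at the origin on the work surface. World frame = base frame: x ahead of the robot, y to its left, z up, the work surface at z = 0. Lengths are in mm, angles in rad, forces in N, time in s.
With the tool pointing down it reaches from about 350 to 900 mm from the base axis. Payload 8.1 kg.
Tool frame: the origin (TCP) lies at the very end of the fingers, on their centre line; the grasp point (between the pads) lies 19 mm behind it; z points along the fingers, y is the direction in which the jaws open and shut (so a half turn about z gives the same grasp; the last joint's range is limited). The gripper opens to 92 mm and grips with 3 to 60 N. Pads are 19 mm wide; open, the fingers measure 130 mm over their backs; the gripper's body (75 mm by 190 mm) begins 47 mm behind the grasp point.
Start: joints at [1.16, 0.434, 0.025, 1.573, -0.012, 1.134, -0.075], TCP at [189.328, -595.648, 226.742] pointing down, gripper open.
Joint ranges: [-2.62, 2.62], [-0.44, 2.09], [-1.27, 1.32], [0.08, 2.57], [-1.32, 4.46], [0.12, 2], [-2.74, 2.74]. Speed limits (rad/s): [2.22, 2.22, 3.01, 3.01, 3.14, 3.14, 3.14].

### API

Orientations are given as [roll, pitch, yaw] about the fixed x, y, z axes, in that order (R = Rz(yaw) Ry(pitch) Rx(roll)).
In Python, from workcell import telemetry, camera, calibration, hand_in gives the robot as it stands.
- The arm moves only by the tool move_arm, never from a script. Its argument "deltas" is a list of rows, each a list of 3 entries, a list of its own where there are three numbers: the turn, a rotation vector about the tool's x, y, z in rad, then the shift along the tool's x, y, z in cm, then the closure, from 0 (fully open) to 1 (shut). A call has exactly 8 rows; each row is the pose to reach, as a shift and turn from the pose commanded when the call began, along the tool's axes at that moment; what a row does not reach only later rows make up. A row lasts 1/10 s, in which the tool goes at most 50 mm and 8.59 degrees, less where a joint would pass 70% of its speed; a pose out of reach is approached as far as the arm can. A call with a gripper value outside its range is refused whole. The fingers move at their own pace and stop on an object; the grip force is fixed at half the most. Time passes only in rows, so rows that repeat a pose let the fingers close, or fill a call up. It gives the time, the measured TCP pose, the force and the opening at its end, in the units of the state.
- telemetry.get_obs(): the state, without advancing time (a new reading comes with each control period).
- camera(name): name is "scene" or "side" or "wrist"; returns (picture, depth): 420x560x3 uint8, red, green, blue; 420x560 float32, mm along the optical axis (not along the pixel's ray), 0 where there is no reading.
- calibration(name): a dict with "fx", "fy", "cx", "cy" (pixels), "k1" (the pictures are not rectified: a ray, as slopes to the right and down, at radius r is drawn at 1 + k1 r^2 times it, then the intrinsics apply), "extrinsics" (4x4, takes a point from world to camera coordinates); the wrist camera has in their place "tool_from_camera" (4x4, takes a point from camera to tool coordinates, whose origin is the TCP and whose axes are the flange's). Camera axes: x right, y up, looking along -z (the intrinsics and any distortion apply to the point x, -y, -z); pixel columns grow to the right and rows downward; lengths in mm; the calibration is good to about 2 mm. A picture is of the moment at which its call begins: read the wrist's pose just before it. calibration takes no time and is no camera call.
- hand_in(): hands the job in, once; it reports no verdict.
The state is a dict: "time": time; "joints": joint angles; "qd": joint speeds; "effort": joint torques, N m; "ee_pos": TCP position; "eef_rot": TCP orientation; "force": force on the tool from outside, world axes, zero at the start; "wrist_torque": the same for the moment, N m; "width": finger opening in mm.
Only numpy, scipy, OpenCV 4.12 (cv2) and the standard library are available. Lean on these libraries where they do the work, as an engineer would, in place of code of your own. Each camera call takes 0.05 s, during which the arm holds its last target. There are 200 camera calls.

### The job

The little louvred door of the ripening cupboard stands in one half of the long case: slide aside the clear sliding door above it, behind the other one, and lift it out. Stand it hinge side down in the groove of the dark wooden block and let go, so that you can take it again another way; then turn it upright, louvres at the top, and hang it on the cupboard with both sockets fully down on both pintles. Leave the plain board, the cheese, the jar and the brush where they are.

Things in the scene. Friction and masses are not known exactly. Their poses are not given: they have to be found in the camera images.
- case: fixed low wooden case, 160 (its x) x 450 (its y) x 117 mm high, origin under its centre, on the table. Long walls 12 mm thick; a partition at y = 0 splits it into a left (+y) and a right (-y) half. Its open top is covered by two clear sliding doors on two levels, which pass one over the other; the door handles, 139 mm above the table, are its highest parts
- door_left (a joint): clear sliding door, 215 mm long and 5 mm thick, over the left (+y) half on the upper track (underside 109 mm above the table). 0 = closed, grows to 0.172 m as it slides to the case's -y over the other door. Slides with a light friction of about 1.5 N, stays where it is left
- door_right (a joint): clear sliding door, same size, over the right (-y) half on the lower track (underside 101 mm above the table). 0 = closed, grows to 0.172 m as it slides to the case's +y beneath the other door. Same friction, stays where it is left
- door_left_grip (a point): middle of the top of the left door's handle, an upright aluminium rib 70 mm along the case's x, 12 mm thick along y, 25 mm high over its door, 17 mm in from the door's outer (+y) end; its top is 139 mm above the table
- door_right_grip (a point): the same on the right door: rib 70 x 12 mm, 33 mm high over its door, 17 mm in from the outer (-y) end; its top also 139 mm above the table
- leaf: the loose louvred cupboard door, about 220 g. Panel 12 mm thick (its x), 120 mm tall (its y, -60 to 60, louvred top end at +60), z 23 mm to the free edge at z 86. Along the hinge side (z = 0) two square steel sockets, 23 mm square, 24 mm tall. Origin: middle of the hinge side. It starts in either half of the case, standing on its sockets: its z up, its y along the case's -y. Hung, its y points up
- leaf_low (a point): centre of the mouth of the lower socket (leaf x 0, y -52, z 11.5 mm; the socket runs from y -52 to -28): a 12 mm hole along y, 18 mm deep, open toward the leaf's -y (downward when hung), closed above. Hung, the leaf swings freely
- leaf_up (a point): centre of the mouth of the upper socket (leaf x 0, y 20, z 11.5 mm; the socket runs from y 20 to 44), with the same hole
- leaf_mid (a point): middle of the leaf's wooden panel (leaf x 0, y 0, z 54.5 mm)
- block: fixed dark wooden block, base 90 (x) x 150 (y) x 12 mm, origin under its centre, with a groove along its y, 30 mm wide between walls 14 mm thick that rise to 48 mm above the table, open at both ends
- block_in (a point): middle of the groove's floor, 12 mm above the table
- cupboard: fixed wooden ripening cupboard 190 mm high, front toward its +y. Origin on the table at the foot of the vertical hinge axis, 30 mm in front of the front face; the cupboard fills x -27 to 203, y -30 to -186 mm. The doorway is the part of the front next to the hinge axis. The space in front (+y) is free: the leaf is easiest hung standing open, free edge toward +y
- pintle_low (a point): foot of the lower pintle, on its bracket's top face, 35 mm above the table. The pintle stands on the hinge axis, 8 mm thick, 14 mm high, with a tapered tip. The bracket is 20 mm wide (cupboard x), 8 mm thick, and reaches from the cupboard's front to y = +7 mm
- pintle_up (a point): foot of the upper pintle, 107 mm above the table, on a like bracket; same size and same vertical axis as the lower one. The lower socket must pass between the two brackets
- board: bystander: plain loose shelf board, 12 x 120 x 86 mm, like the leaf but with two wooden feet 15 mm high and no sockets, standing in the other half of the case; origin under its middle. Leave it
- wheel: bystander: loose round cheese, 112 mm across, 44 mm high, origin under its centre
- jar: bystander: loose jar 66 mm across, 110 mm high, origin under its centre
- brush: bystander: loose rind brush about 170 mm long lying on the table along its x
- rack_left (a point): floor of the rack groove in the case's left half (case x 0, y 115 mm, 10 mm above the table). The groove runs along y, 32 mm wide, 150 mm long, with walls 26 mm high; the leaf or the board stands in it, its top edge 96 mm above the table
- rack_right (a point): the same rack groove in the case's right half (case x 0, y -115 mm)
Mind the look-alikes: they are no part of the job. There is more than one size of the block; the one meant has the size given above.

How it is judged (in metres and radians):
On the way, in this order (a step that is already met when the one before it is completed fails the run):
1. a sliding door slid at least 120 mm aside, the leaf still in the case (value of joint any of door_left, door_right above 0.12 m and height (world z) of leaf below 0.02 m), for 0.1 s.
2. the leaf stands hinge side down in the block's groove, let go (horizontal distance between leaf_mid and block_in below 0.04 m and height (world z) of leaf below 0.018 m and angle between leaf's own z axis and vertical below 0.2 rad and contact force between leaf and the fingers below 0.1 N and linear speed of leaf below 0.03 m/s), for 0.2 s.
At the end, for the whole second after the job is handed in: the leaf hangs upright (its y axis within 0.15 rad of vertical, louvres at the top) on the cupboard, each socket mouth within 5 mm sideways of its pintle and no more than 4 mm above the pintle's foot, at rest (below 30 mm/s) and let go (horizontal distance between leaf_low and pintle_low below 0.005 m and horizontal distance between leaf_up and pintle_up below 0.005 m and z of leaf_low in the frame of pintle_low below 0.004 m and z of leaf_up in the frame of pintle_up below 0.004 m and angle between leaf's own y axis and vertical below 0.15 rad and linear speed of leaf below 0.03 m/s and contact force between leaf and the fingers below 0.1 N); the robot touches nothing.
It fails at once if the plain board is moved more than 30 mm (distance of board from where it was at the start of the episode above 0.03 m).
It fails at once if the cheese is moved more than 30 mm (distance of wheel from where it was at the start of the episode above 0.03 m).
It fails at once if the jar is moved more than 30 mm (distance of jar from where it was at the start of the episode above 0.03 m).
It fails at once if the brush is moved more than 30 mm (distance of brush from where it was at the start of the episode above 0.03 m).
It also fails if it takes over 72 s, if anything falls off the work surface, if the arm or the gripper's body presses on something with over 40 N, if the wrist force passes 120 N, or if a joint passes its speed limit or range.

## Working session

There is one attempt and no reset: what is moved stays moved. The work goes in short steps, Python scripts to look and compute and a tool call to move; the robot and the scene stay as the last step left them, time stands still between calls to the robot, and variables do not carry over. Pictures are saved under pics/ and viewed, about 8 in all and at most 12, crops included, and the job is handed in when it is done.

Besides the shell and the picture viewer there is one more tool, called after "Emit:" by a JSON object that holds its "api" and its "payload". move_arm: Moves the arm, as the interface text tells. Its arguments: {"type":"object","properties":{"deltas":{"type":"array","items":{"type":"array"}}},"required":["deltas"]}

```bash
ls; mkdir -p pics; cat > h.py <<'E'
import numpy as np, cv2, json
from scipy.spatial.transform import Rotation as R
from workcell import telemetry, camera, calibration, hand_in
def T_tool(o=None):
    o=o or telemetry.get_obs(); T=np.eye(4); T[:3,:3]=R.from_euler('xyz',o['eef_rot']).as_matrix(); T[:3,3]=o['ee_pos']; return T
def snap(name,tag):
    T=T_tool(); p,d=camera(name); c=calibration(name)
    wc=T@np.array(c['tool_from_camera']) if name=='wrist' else np.linalg.inv(np.array(c['extrinsics']))
    np.savez(f'pics/{tag}.npz',p=p,d=d,wc=wc,k=[c['fx'],c['fy'],c['cx'],c['cy'],c['k1']])
    cv2.imwrite(f'pics/{tag}.png',p[:,:,::-1]); return p,d
def load(tag):
    return np.load(f'pics/{tag}.npz')
def ray(s,u,v):
    fx,fy,cx,cy,k1=s['k']; K=np.array([[fx,0,cx],[0,fy,cy],[0,0,1]])
    q=cv2.undistortPoints(np.array([[[u,v]]],float),K,np.array([k1,0,0,0,0.]))[0,0]
    return np.array([q[0],-q[1],-1.])
def pt(tag,u,v,z=None):
    """world point by depth, or by intersecting plane z"""
    s=load(tag); r=ray(s,u,v); wc=s['wc']
    if z is None:
        dd=s['d'][int(round(v)),int(round(u))]; return (wc@np.r_[r*dd,1])[:3]
    w=wc[:3,:3]@r; o=wc[:3,3]; return o+w*(z-o[2])/w[2]
def cloud(tag):
    s=load(tag); fx,fy,cx,cy,k1=s['k']; h,w=s['d'].shape
    uu,vv=np.meshgrid(np.arange(w),np.arange(h)); K=np.array([[fx,0,cx],[0,fy,cy],[0,0,1]])
    q=cv2.undistortPoints(np.stack([uu,vv],-1).reshape(-1,1,2).astype(float),K,np.array([k1,0,0,0,0.]))[:,0]
    P=np.c_[q[:,0],-q[:,1],-np.ones(len(q))]*s['d'].reshape(-1,1)
    P=P@s['wc'][:3,:3].T+s['wc'][:3,3]; P[s['d'].ravel()==0]=np.nan
    return P.reshape(h,w,3)
def proj(tag,X):
    s=load(tag); c=np.linalg.inv(s['wc'])@np.r_[X,1]; x,y=c[0]/-c[2],-c[1]/-c[2]; fx,fy,cx,cy,k1=s['k']; f=1+k1*(x*x+y*y)
    return fx*x*f+cx,fy*y*f+cy
E
python3 - <<'E'
from h import *
print(telemetry.get_obs())
snap('scene','s0');snap('side','d0');snap('wrist','w0')
for t in 's0','d0': print(load(t)['wc'].round(2).tolist())
print(calibration('wrist'))
E
```

```text
pics
{'time': 0.0, 'joints': array([ 1.16040339,  0.43522815,  0.02495796,  1.57409907, -0.01160631,
        1.13398627, -0.07508676]), 'qd': array([ 0.00094534, -0.00098352, -0.00061877,  0.00038314, -0.000382  ,
       -0.00185544, -0.00135488]), 'effort': array([ 5.41880872e-04, -6.67853165e+01,  9.84983481e-01, -3.14457715e+01,
       -6.07379386e-02,  4.32807428e-02,  1.48941836e-04]), 'ee_pos': array([ 189.148585  , -595.15537598,  225.94081566]), 'eef_rot': array([-3.14002225e+00,  1.31235229e-04,  3.07747402e-01]), 'force': array([ 0.0173682 , -0.60377802, -0.43398796]), 'wrist_torque': array([ 0.02606537, -0.06862513,  0.03220479]), 'width': 91.64082003865795}
[[-0.63, -0.59, 0.5, 1240.47], [0.78, -0.49, 0.4, 545.48], [0.01, 0.64, 0.77, 1268.65], [0.0, 0.0, 0.0, 1.0]]
[[-0.9, 0.28, -0.33, 85.33], [-0.43, -0.58, 0.69, 843.0], [0.0, 0.77, 0.64, 938.2], [0.0, 0.0, 0.0, 1.0]]
{'fx': 351.53961790207455, 'fy': 351.53961790207455, 'cx': 280.85060877867716, 'cy': 211.15283455409883, 'k1': 0.02353036256718314, 'tool_from_camera': array([[-4.43546364e-04,  9.50529125e-01,  3.10635134e-01,
         8.45082474e+01],
       [ 9.99999872e-01,  3.45452764e-04,  3.70799635e-04,
        -4.03600863e-01],
       [ 2.45146087e-04,  3.10635259e-01, -9.50529156e-01,
        -1.59593179e+02],
       [ 0.00000000e+00,  0.00000000e+00,  0.00000000e+00,
         1.00000000e+00]])}
```

View pics/s0.png

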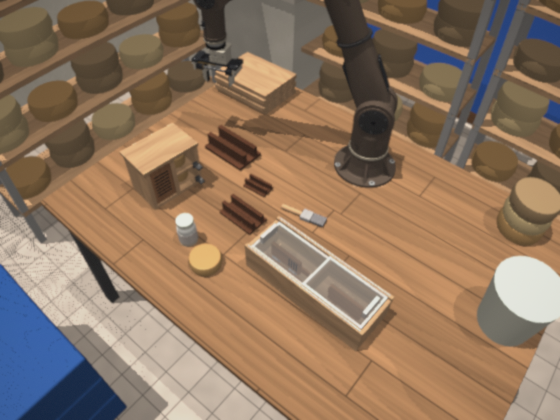

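View pics/d0.png

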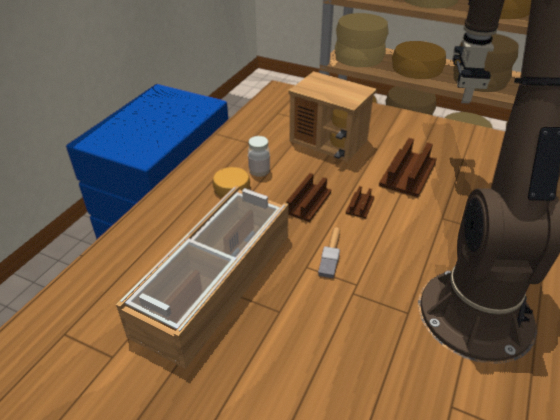

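The scene view shows the case with handles near (267,241) and (372,304). There are three dark grooved blocks at (232,147), (258,185) and (243,213). The cupboard is at (163,165) with its brackets at (200,175). The jar is at (186,228), the cheese at (205,260), and the brush at (305,215). The side view agrees with this: handles at (256,199) and (154,302), blocks at (409,168), (361,202) and (309,197).

```bash
python3 - <<'E'
from h import *
def crop(t,x,y,w,h): 
    a=cv2.imread(f'pics/{t}.png')[y:y+h,x:x+w]; return cv2.resize(a,(400,300),interpolation=cv2.INTER_CUBIC)
m=np.vstack([np.hstack([crop('s0',240,215,160,120),crop('d0',120,180,180,135)]),np.hstack([crop('s0',120,120,160,120),crop('d0',280,70,160,120)])])
cv2.imwrite('pics/m1.png',m)
for n,t,u,v in [('hL','s0',267,241),('hR','s0',372,304),('hd1','d0',256,199),('hd2','d0',154,302),('blkL','s0',232,147),('blkS','s0',258,185),('blkM','s0',243,213),('jar','s0',186,218),('chs','s0',205,256),('br','s0',312,217),('brh','s0',285,209)]:
    print(n,pt(t,u,v).round(0))
# block corner extents from clouds at dark pixels above z 30..60
for t in 's0','d0':
    P=cloud(t); p=load(t)['p'].astype(int); dark=(p.sum(2)<170)&(P[...,2]>5)&(P[...,2]<80)&(P[...,0]>250)
    n,l,st,c=cv2.connectedComponentsWithStats(dark.astype(np.uint8))
    for i in range(1,n):
        if st[i,4]>60:
            q=P[l==i]; r=cv2.minAreaRect(q[:,:2].astype(np.float32)); print(t,st[i],[np.round(a,1) for a in r],q[:,2].max().round(0))
E
```

```text
hL [594.  -8. 106.]
hR [595. 374. 141.]
hd1 [568. -10. 128.]
hd2 [593. 374. 138.]
blkL [ 307. -428.   61.]
blkS [ 375. -236.   29.]
blkM [ 504. -196.   16.]
jar [ 692. -273.  107.]
chs [ 734. -153.   46.]
br [359.   3.  12.]
brh [392. -94.  13.]
s0 [209 129  48  40 619] [array([ 292.9, -452.1]), array([ 84.1, 202.9]), np.float64(0.1)] 68.0
s0 [251 176  21  14  71] [array([ 352.6, -244.5]), array([11.2, 94.2]), np.float64(5.9)] 31.0
s0 [246 181  21  13  74] [array([ 381.1, -242.4]), array([11.2, 94.7]), np.float64(5.3)] 32.0
s0 [157 182  15  15 112] [array([ 630.4, -464.3]), array([15.1, 61.2]), np.float64(78.9)] 80.0
s0 [232 198  34  26 183] [array([ 491.5, -189.4]), array([ 24.7, 143.8]), np.float64(4.0)] 52.0
s0 [223 204  35  28 183] [array([ 527.3, -191.2]), array([147.7,  27.8]), np.float64(88.3)] 50.0
d0 [294 122  22  23 335] [array([ 629. , -459.7]), array([15.4, 87.5]), np.float64(80.3)] 80.0
d0 [379 142  38  52 720] [array([ 292.1, -450. ]), array([200.4,  88.7]), np.float64(88.6)] 74.0
d0 [287 175  44  47 952] [array([ 495.7, -191.6]), array([156.7,  72.7]), np.float64(87.2)] 53.0
d0 [346 188  27  30 307] [array([ 358.5, -244.5]), array([ 55. , 103.1]), np.float64(2.0)] 37.0
d0 [181 308  40  42 214] [array([513.5, 339.2]), array([135.3,   6.2]), np.float64(86.5)] 76.0
```

View pics/m1.png

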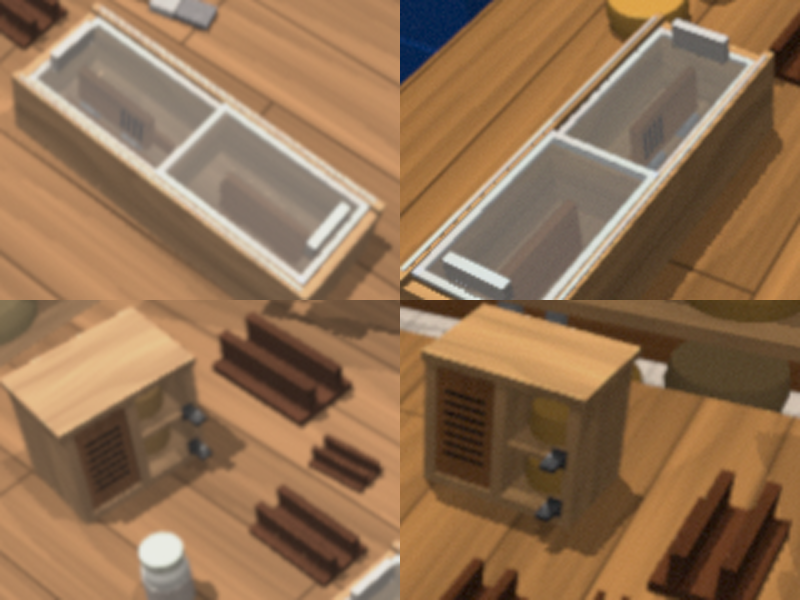

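Candidates for the leaf: the panel in the half with world y about 0–180 (s0 about (285,262)), which shows louvre slats at (293,265), and the panel at (340,300), which is plain. So the leaf is the first one. Candidates for the block: (232,147) is 200 mm long, (258,185) is 94 mm, and (243,213) is about 150 mm. The last one is right. I'll go above the leaf half for a close look.

Emit:
{"api": "move_arm", "payload": {"deltas": [[[0,0,-0.1],[0,0,-5],0],[[0,0,-0.2],[3,-2.5,-10],0],[[0,0,-0.3],[7,-6,-11.5],0],[[0,0,-0.4],[10.5,-9.1,-11.5],0],[[0,0,-0.5],[14,-12.1,-11.5],0],[[0,0,-0.6],[17.5,-15.2,-11.5],0],[[0,0,-0.7],[21,-18.2,-11.5],0],[[0,0,-0.8],[24.5,-21.2,-11.5],0]]}}

```text
time: 0.95
ee_pos: [359.3, -317.2, 341.8]
eef_rot: [3.141, 0.0, 1.112]
force: [0.5, 0.5, -0.8]
width: 92.0
```

```bash
python3 - <<'E'
from h import *
o=telemetry.get_obs(); print(o['joints'].round(3),o['ee_pos'].round(1),o['eef_rot'].round(3))
for n,t,u,v in [('bU','s0',197,165),('bL','s0',200,178),('bU','d0',341,134),('bL','d0',339,153),('top c','s0',122,154),('top c','s0',143,172),('top','s0',197,143),('top','d0',291,92),('top','d0',367,97)]: print(n,pt(t,u,v).round(0))
E
```

```text
[ 0.86   0.134 -0.283  1.707  0.039  1.306  0.111] [ 359.3 -317.2  341.8] [3.141 0.    1.112]
bU [ 497. -421.  110.]
bL [ 494. -420.   41.]
bU [ 493. -424.  105.]
bL [ 493. -423.   35.]
top c [ 676. -603.  187.]
top c [ 687. -473.  189.]
top [ 469. -436.  188.]
top [ 683. -466.  184.]
top [ 453. -525.  192.]
```

Emit:
{"api": "move_arm", "payload": {"deltas": [[[0,0,-0.08],[4.5,0.2,0],0],[[0,0,-0.16],[9.5,0.5,0],0],[[0,0,-0.24],[14.5,0.7,0],0],[[0,0,-0.32],[19.5,1,0],0],[[0,0,-0.4],[24.5,1.2,0],0],[[0,0,-0.46],[29.5,1.5,0],0],[[0,0,-0.46],[34.5,1.8,0],0],[[0,0,-0.46],[39.5,2,0],0]]}}

```text
time: 1.75
ee_pos: [553.4, 26.2, 341.6]
eef_rot: [-3.142, 0.0, 1.567]
force: [0.4, -0.1, -0.4]
width: 91.9
```

Emit:
{"api": "move_arm", "payload": {"deltas": [[[0,0,0],[4.5,0,0],0],[[0,0,0],[7,0,0],0.5],[[0,0,0],[7,0,0],1],[[0,0,0],[7,0,0],1],[[0,0,0],[7,0,0],1],[[0,0,0],[7,0,0],1],[[0,0,0],[7,0,0],1],[[0,0,0],[7,0,0],1]]}}

```text
time: 2.55
ee_pos: [553.0, 93.9, 341.8]
eef_rot: [3.141, 0.0, 1.566]
force: [0.4, 0.5, -0.8]
width: 40.5
```

```bash
python3 - <<'E'
from h import *
o=telemetry.get_obs(); print(o['time'],o['joints'].round(3),o['ee_pos'].round(1),o['eef_rot'].round(3))
snap('wrist','w1'); cv2.imwrite('pics/w1v.png',cv2.resize(cv2.imread('pics/w1.png'),(784,588)))
E
```

```text
2.55 [ 0.187  0.323 -0.612  1.509  0.187  1.369 -0.443] [553.   93.9 341.8] [3.141 0.    1.566]
```

View pics/w1v.png

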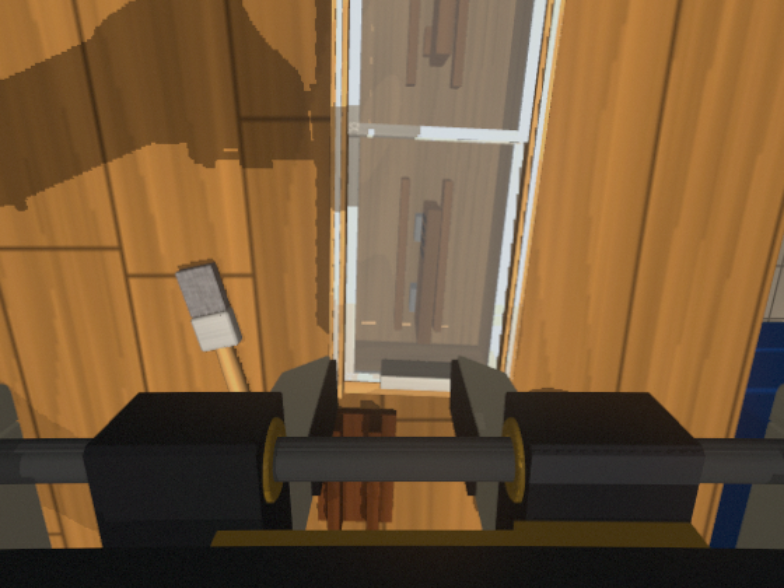

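The wrist view shows the clear door's handle at about (417,372). Below it is the panel edge running from (433,203) to (424,340), with two blue-grey steel sockets at (418,226) and (412,297). So this is the leaf. The brush is at (210,305), off to the left.

```bash
python3 - <<'E'
from h import *
P=cloud('w1'); m=(P[...,2]>125)&(P[...,2]<150)
n,l,st,c=cv2.connectedComponentsWithStats(m.astype(np.uint8))
for i in range(1,n):
    if st[i,4]>60: q=P[l==i]; print(st[i],q.mean(0).round(1),q.min(0).round(1),q.max(0).round(1))
for t in 's0','d0':
    P=cloud(t); m=(P[...,2]>132)&(P[...,2]<150)&(P[...,0]>500)&(P[...,1]>-60)
    n,l,st,c=cv2.connectedComponentsWithStats(m.astype(np.uint8))
    for i in range(1,n):
        if st[i,4]>8: q=P[l==i]; print(t,st[i],q.mean(0).round(1),q.min(0).round(1),q.max(0).round(1))
for u,v,z in [(433,203,96),(424,340,96),(441,203,96),(415,340,96),(340,380,117),(512,380,117),(382,370,None),(448,371,None),(384,387,None),(450,390,None),(383,360,None),(450,362,None)]:
    a=pt('w1',u/1.4,v/1.4,z); print(u,v,a.round(1), pt('w1',u/1.4,v/1.4).round(1))
E
```

```text
[271 263  51  17 754] [569.5 -12.4 137.5] [540.7 -22.2 125.1] [599.6  -6.8 142.9]
s0 [260 224  18  16  81] [579.8 -14.6 136.9] [541.4 -23.4 132.1] [614.6  -6.3 142.4]
s0 [362 297  18  18 101] [600.8 372.9 138.4] [561.7 364.4 132.5] [632.9 379.7 144.9]
d0 [242 189  26  12 134] [573.8 -12.2 137.5] [539.8 -23.8 132.5] [610.3  -3.1 142.8]
d0 [139 293  31  20 225] [592.9 375.3 138.6] [559.3 366.4 132.2] [629.9 381.8 143. ]
433 203 [585.3 125.8  96. ] [584.4 127.2 106.9]
424 340 [579.8   4.7  96. ] [579.1   9.1 106.3]
441 203 [591.8 125.8  96. ] [590.7 127.3 107.7]
415 340 [571.7   4.7  96. ] [571.2  10.  108.2]
340 380 [505.9 -23.6 117. ] [505.8 -23.8 116.7]
512 380 [655.3 -24.2 117. ] [655.3 -24.2 117.1]
382 370 [542.8  -8.3 128.7] [542.8  -8.3 128.7]
448 371 [598.4 -10.7 126.3] [598.4 -10.7 126.3]
384 387 [544.6 -17.4 141.3] [544.6 -17.4 141.3]
450 390 [572.9  92.5 345.1] [572.9  92.5 345.1]
383 360 [543.3  -8.  110.1] [543.3  -8.  110.1]
450 362 [601.8  -9.8 110.8] [601.8  -9.8 110.8]
```

Emit:
{"api": "move_arm", "payload": {"deltas": [[[0,0,0.055],[-4.8,0.7,0],1],[[0,0,0.055],[-9.4,1.4,0],1],[[0,0,0.055],[-13.6,2,1],1],[[0,0,0.055],[-13.6,2,6],1],[[0,0,0.055],[-13.6,2,11],1],[[0,0,0.055],[-13.6,2,16],1],[[0,0,0.055],[-13.6,2,20],1],[[0,0,0.055],[-13.6,2,21.4],1]]}}

```text
time: 3.4
ee_pos: [570.0, -42.0, 123.9]
eef_rot: [-3.136, 0.0, 1.512]
force: [-0.3, 0.3, 0.7]
width: 0.7
```

Emit:
{"api": "move_arm", "payload": {"deltas": [[[0,0,0],[1,0,0],1],[[0,0,0],[3,0,0],1],[[0,0,0],[5.5,0,0],1],[[0,0,0],[8,0,0],1],[[0,0,0],[10.5,0,0],1],[[0,0,0],[13,0,0],1],[[0,0,0],[15.5,0,0],1],[[0,0,0],[17.5,0,0],1]]}}

```text
time: 4.2
ee_pos: [583.6, 135.8, 130.6]
eef_rot: [3.139, -0.001, 1.514]
force: [-1.4, -2.0, -0.5]
width: 0.4
```

```bash
python3 - <<'E'
from h import *
o=telemetry.get_obs(); print(o['time'],o['joints'].round(3),o['ee_pos'].round(1),o['eef_rot'].round(3),o['force'].round(1))
snap('side','d1')
P=cloud('d1'); m=(P[...,2]>132)&(P[...,2]<145)&(P[...,0]>500)&(P[...,1]>-60)
n,l,st,c=cv2.connectedComponentsWithStats(m.astype(np.uint8))
for i in range(1,n):
    if st[i,4]>8: q=P[l==i]; print(st[i],q.mean(0).round(1),q.min(0).round(1),q.max(0).round(1))
E
```

```text
4.2 [ 0.037  0.542 -0.514  1.721  0.316  0.959 -0.656] [583.6 135.8 130.6] [ 3.139e+00 -1.000e-03  1.514e+00] [-1.4 -2.  -0.5]
[203 228  28  15 189] [582.3 153.9 138.3] [548.5 131.4 132.2] [619.3 162.7 144.9]
[139 293  31  20 220] [592.5 375.2 138.6] [557.  365.1 132.2] [629.8 382.1 143.6]
```

Emit:
{"api": "move_arm", "payload": {"deltas": [[[0,0,0],[-1,0,-1],1],[[0,0,0],[-1.5,0,-5],1],[[0,0,0],[-3.5,0,-9],0.6],[[0,0,0],[-6.5,0,-12],0.5],[[0,0,0],[-7,0,-14],0.5],[[0,0,0],[-7,0,-15],0.5],[[0,0,0],[-7,0,-15],0.5],[[0,0,0],[-7,0,-15],0.5]]}}

```text
time: 5.05
ee_pos: [578.2, 63.7, 277.5]
eef_rot: [-3.141, -0.0, 1.513]
force: [-0.8, 0.6, -0.7]
width: 43.1
```

```bash
python3 - <<'E'
from h import *
o=telemetry.get_obs(); print(o['time'],o['joints'].round(3),o['ee_pos'].round(1),o['eef_rot'].round(3),o['force'].round(1),o['width'])
snap('wrist','w2')
P=cloud('w2'); m=(P[...,2]>85)&(P[...,2]<104)&(P[...,0]>545)&(P[...,0]<620)&(P[...,1]>-10)&(P[...,1]<132)
n,l,st,c=cv2.connectedComponentsWithStats(m.astype(np.uint8))
for i in range(1,n):
    if st[i,4]>60:
        q=P[l==i]; r=cv2.minAreaRect(q[:,:2].astype(np.float32)); print(st[i],q.mean(0).round(1),q.min(0).round(1),q.max(0).round(1),r, np.median(q[:,2]))
cv2.imwrite('pics/w2v.png',cv2.resize(cv2.imread('pics/w2.png'),(784,588)))
E
```

```text
5.05 [ 0.191  0.385 -0.549  1.572  0.208  1.243 -0.45 ] [578.2  63.7 277.5] [-3.141 -0.     1.513] [-0.8  0.6 -0.7] 43.109663486730284
[ 280  126   13  119 1418] [582.6  65.2  97.5] [573.4   1.2  85.4] [591.7 121.   99.8] ((582.8390502929688, 61.02379608154297), (119.75287628173828, 12.114890098571777), 86.6513442993164) 97.56828738174423
```

View pics/w2v.png

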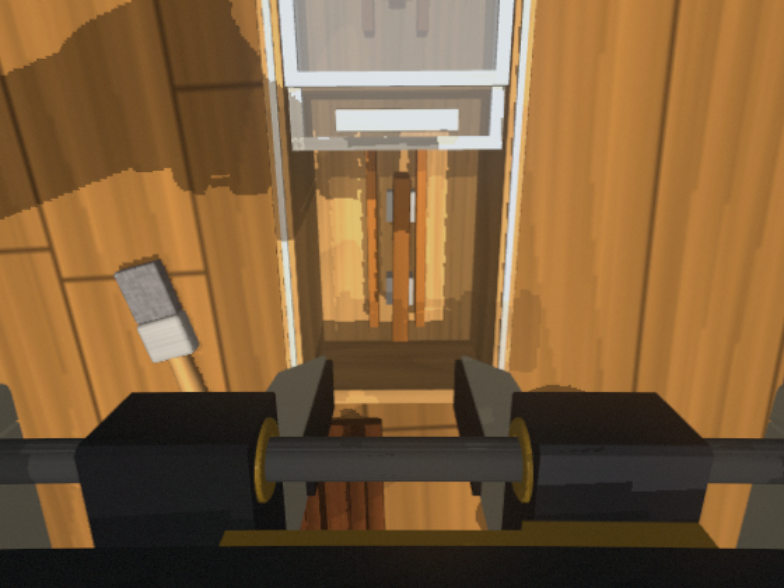

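Clear view now: the door is aside with its handle at (397,120). The leaf's top edge runs from (400,172) to (400,340), with sockets at (400,206) and (400,290). Grasping.

Emit:
{"api": "move_arm", "payload": {"deltas": [[[0,0,0],[-0.2,0.5,4],0.5],[[0,0,0],[-0.2,0.5,8],0.5],[[0,0,0],[-0.2,0.5,12],0.5],[[0,0,0],[-0.2,0.5,16],0.5],[[0,0,0],[-0.2,0.5,19],0.5],[[0,0,0],[-0.2,0.5,21],0.5],[[0,0,0],[-0.2,0.5,21.4],0.5],[[0,0,0],[-0.2,0.5,21.5],0.5]]}}

```text
time: 5.9
ee_pos: [582.7, 61.6, 61.8]
eef_rot: [-3.139, 0.0, 1.514]
force: [0.3, -0.1, 0.2]
width: 45.8
```

Emit:
{"api": "move_arm", "payload": {"deltas": [[[0,0,0],[0,0,0],1],[[0,0,0],[0,0,0],1],[[0,0,0],[0,0,0],1],[[0,0,0],[0,0,0],1],[[0,0,0],[0,0,-0.5],1],[[0,0,0],[0,0,-3],1],[[0,0,0],[0,0,-7],1],[[0,0,0],[0,0,-11],1]]}}

```text
time: 6.7
ee_pos: [582.7, 61.0, 173.8]
eef_rot: [-3.14, 0.0, 1.513]
force: [0.2, -0.8, -1.3]
width: 11.7
```

```bash
python3 - <<'E'
from h import *
o=telemetry.get_obs(); print(o['time'],o['joints'].round(3),o['ee_pos'].round(1),o['eef_rot'].round(3),o['force'].round(1),o['width'])
for u,v in [(390,195),(390,215),(390,280),(390,300),(411,206),(411,290),(400,180),(400,335)]: print(pt('w2',u/1.4,v/1.4).round(1))
# block walls from both views, refined: points with z 44..53 in region
for t in 's0','d0':
    P=cloud(t); m=(P[...,2]>42)&(P[...,2]<54)&(abs(P[...,0]-509)<60)&(abs(P[...,1]+190)<95)
    n,l,st,c=cv2.connectedComponentsWithStats(m.astype(np.uint8))
    for i in range(1,n):
        if st[i,4]>20: q=P[l==i]; print(t,st[i],q.mean(0).round(1),cv2.minAreaRect(q[:,:2].astype(np.float32)))
E
```

```text
6.7 [ 0.176  0.479 -0.527  1.703  0.272  1.035 -0.501] [582.7  61.  173.8] [-3.14   0.     1.513] [ 0.2 -0.8 -1.3] 11.65198031327131
[577.5 102.7  34.6]
[576.5  86.6  34.2]
[573.1  31.2  33.4]
[572.1  13.6  34.7]
[593.9  93.   35.3]
[590.6  21.4  33.9]
[585.6 119.4  97.1]
[579.6   6.3  96.4]
s0 [231 194  33  23 146] [ 487.4 -194.    46.4] ((487.0958557128906, -193.9728240966797), (149.90415954589844, 18.00149917602539), 87.22574615478516)
s0 [222 201  33  25 149] [ 531.5 -191.9   46.6] ((530.6797485351562, -193.39915466308594), (149.2681427001953, 19.56846046447754), 86.92561340332031)
d0 [286 173  27  32 194] [ 527.2 -189.    47.3] ((527.9883422851562, -194.66082763671875), (151.61465454101562, 17.093481063842773), 87.41661071777344)
d0 [300 178  27  32 198] [ 483.2 -187.7   47.5] ((483.234619140625, -190.37191772460938), (152.73997497558594, 17.1383056640625), 87.96806335449219)
```

Emit:
{"api": "move_arm", "payload": {"deltas": [[[0,0,0],[0,0,-4],1],[[0,0,0],[-3.5,-0.6,-7],1],[[0,0,0],[-8.3,-1.4,-7.6],1],[[0,0,0],[-13.1,-2.2,-7.6],1],[[0,0,-0.01],[-17.9,-3,-7.6],1],[[0,0,-0.01],[-22.7,-3.8,-7.6],1],[[0,0,-0.01],[-27.5,-4.6,-7.6],1],[[0,0,-0.01],[-31.5,-5.6,-7.6],1]]}}

```text
time: 7.5
ee_pos: [508.1, -253.0, 249.0]
eef_rot: [-3.142, 0.001, 1.521]
force: [0.8, -0.4, -2.5]
width: 11.9
```

```bash
python3 - <<'E'
from h import *
o=telemetry.get_obs(); print(o['time'],o['joints'].round(3),o['ee_pos'].round(1),o['eef_rot'].round(3),o['force'].round(1),o['width'])
snap('wrist','w3')
P=cloud('w3'); m=(P[...,2]>40)&(P[...,2]<56)&(abs(P[...,0]-509)<60)&(abs(P[...,1]+190)<95)
n,l,st,c=cv2.connectedComponentsWithStats(m.astype(np.uint8))
for i in range(1,n):
    if st[i,4]>60: q=P[l==i]; print(st[i],q.mean(0).round(1),cv2.minAreaRect(q[:,:2].astype(np.float32)),q.min(0),q.max(0))
cv2.imwrite('pics/w3v.png',cv2.resize(cv2.imread('pics/w3.png'),(784,588)))
E
```

```text
7.5 [ 0.708  0.367 -0.463  1.655  0.176  1.161  0.152] [ 508.1 -253.   249. ] [-3.142e+00  1.000e-03  1.521e+00] [ 0.8 -0.4 -2.5] 11.874946348196707
[ 292   41   15  157 1935] [ 529.3 -181.    49.6] ((528.5753784179688, -195.83291625976562), (150.1476593017578, 13.948114395141602), 87.74555969238281) [ 520.68235689 -271.07643431   46.75117098] [ 537.53814432 -120.91336355   52.72203599]
[ 245   42   19  156 2150] [ 485.  -185.6   49.5] ((484.6340637207031, -194.06979370117188), (149.0422821044922, 14.168195724487305), 87.6408462524414) [ 475.10306862 -268.63660503   40.2181231 ] [ 494.63504775 -119.34077002   52.28275874]
```

View pics/w3v.png

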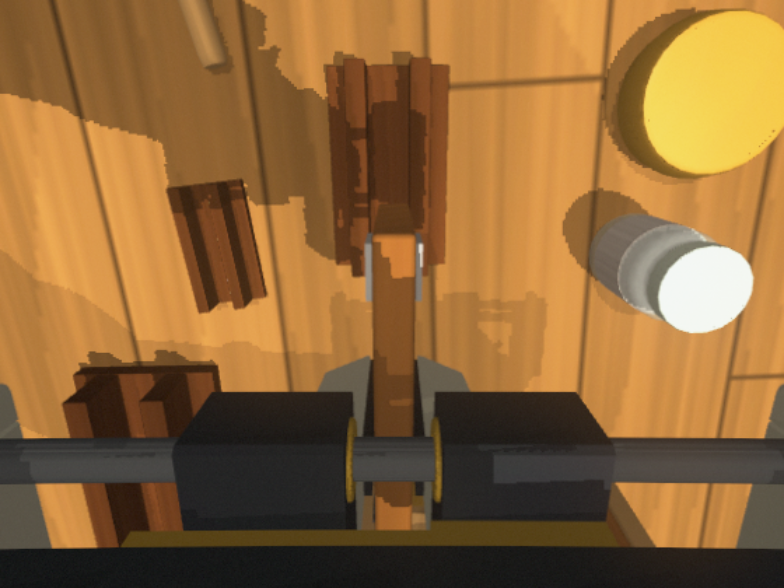

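The wrist view shows the leaf held in the jaws (395,300). The target block ahead is at (390,160), with the small look-alike at (215,245) and the large one at (150,460). The measured block is 150 mm long with its centre at (506.6, -195).

Emit:
{"api": "move_arm", "payload": {"deltas": [[[0,0,-0.01],[3,-0.2,1],1],[[0,0,-0.01],[6,-0.4,4],1],[[0,0,-0.01],[6.8,-0.45,8],1],[[0,0,-0.01],[6.8,-0.45,11],1],[[0,0,-0.01],[6.8,-0.45,13],1],[[0,0,-0.01],[6.8,-0.45,13],1],[[0,0,-0.01],[6.8,-0.45,13],1],[[0,0,-0.01],[6.8,-0.45,13],1]]}}

```text
time: 8.35
ee_pos: [509.1, -182.1, 120.2]
eef_rot: [3.139, 0.001, 1.533]
force: [0.8, 0.3, -2.3]
width: 11.7
```

```bash
python3 - <<'E'
from h import *
o=telemetry.get_obs(); print(o['time'],o['joints'].round(3),o['ee_pos'].round(1),o['eef_rot'].round(3),o['force'].round(1),o['width'])
E
```

```text
8.35 [ 0.586  0.46  -0.46   1.878  0.263  0.861 -0.044] [ 509.1 -182.1  120.2] [3.139e+00 1.000e-03 1.533e+00] [ 0.8  0.3 -2.3] 11.741797801209982
```

Emit:
{"api": "move_arm", "payload": {"deltas": [[[0,0,0],[0,-0.2,1],1],[[0,0,0],[0,-0.2,2],1],[[0,0,0],[0,-0.2,3],1],[[0,0,0],[0,-0.2,4],1],[[0,0,0],[0,-0.2,4.8],1],[[0,0,0],[0,-0.2,5.4],1],[[0,0,0],[0,-0.2,5.6],1],[[0,0,0],[0,-0.2,5.6],1]]}}

```text
time: 9.15
ee_pos: [506.0, -182.1, 64.7]
eef_rot: [-3.142, 0.002, 1.533]
force: [-9.4, 1.7, 31.8]
width: 11.7
```

Emit:
{"api": "move_arm", "payload": {"deltas": [[[0,0,0],[0,0,-0.1],1],[[0,0,0],[0,0,-0.1],0.8],[[0,0,0],[0,0,-0.1],0.5],[[0,0,0],[0,0,-0.1],0.5],[[0,0,0],[0,0,-0.1],0.5],[[0,0,0],[0,0,-2],0.5],[[0,0,0],[0,0,-6],0.5],[[0,0,0],[0,0,-10],0.5]]}}

```text
time: 9.95
ee_pos: [505.4, -181.6, 163.1]
eef_rot: [-3.14, -0.001, 1.533]
force: [0.9, -0.5, 1.1]
width: 45.7
```

```bash
python3 - <<'E'
from h import *
o=telemetry.get_obs(); print(o['time'],o['joints'].round(3),o['ee_pos'].round(1),o['eef_rot'].round(3),o['force'].round(1),o['width'])
snap('wrist','w4');snap('side','d2')
P=cloud('w4'); m=(P[...,2]>90)&(P[...,2]<108)&(abs(P[...,0]-509)<40)&(abs(P[...,1]+190)<95)
n,l,st,c=cv2.connectedComponentsWithStats(m.astype(np.uint8))
for i in range(1,n):
    if st[i,4]>60: q=P[l==i]; print(st[i],q.mean(0).round(1),cv2.minAreaRect(q[:,:2].astype(np.float32)),q.min(0),q.max(0))
E
```

```text
9.95 [ 0.608  0.407 -0.481  1.836  0.225  0.955 -0.009] [ 505.4 -181.6  163.1] [-3.140e+00 -1.000e-03  1.533e+00] [ 0.9 -0.5  1.1] 45.69545041524365
[ 272  137   19  168 2955] [ 505.1 -175.8   99.5] ((504.9761962890625, -181.42926025390625), (119.86581420898438, 12.198107719421387), 87.42217254638672) [ 496.95535986 -241.22450948   90.05478286] [ 513.11127115 -121.45384914  102.13849029]
```

```bash
cat > kin.py <<'E'
import numpy as np, itertools
from scipy.spatial.transform import Rotation as R
from scipy.optimize import least_squares
D=[([1.16040339,.43522815,.02495796,1.57409907,-.01160631,1.13398627,-.07508676],[189.15,-595.16,225.94],[-3.14002,.00013,.30775]),
([.86,.134,-.283,1.707,.039,1.306,.111],[359.3,-317.2,341.8],[3.141,0,1.112]),
([.187,.323,-.612,1.509,.187,1.369,-.443],[553,93.9,341.8],[3.141,0,1.566]),
([.037,.542,-.514,1.721,.316,.959,-.656],[583.6,135.8,130.6],[3.139,-.001,1.514]),
([.176,.479,-.527,1.703,.272,1.035,-.501],[582.7,61,173.8],[-3.14,0,1.513]),
([.708,.367,-.463,1.655,.176,1.161,.152],[508.1,-253,249],[-3.142,.001,1.521]),
([.586,.46,-.46,1.878,.263,.861,-.044],[509.1,-182.1,120.2],[3.139,.001,1.533]),
([.608,.407,-.481,1.836,.225,.955,-.009],[505.4,-181.6,163.1],[-3.14,-.001,1.533])]
lo=np.array([-2.62,-.44,-1.27,.08,-1.32,.12,-2.74]); hi=np.array([2.62,2.09,1.32,2.57,4.46,2,2.74])
def fk(q,p,s):
    h,L1,L2,L3,y0,t0=p; z=np.array([0,0,1.])
    A=R.from_euler('z',y0+s[0]*q[0])*R.from_euler('y',q[1]); P=np.array([0,0,h])+A.apply(z*L1)
    A=A*R.from_euler('z',s[1]*q[2])*R.from_euler('y',q[3]); P=P+A.apply(z*L2)
    A=A*R.from_euler('z',s[2]*q[4])*R.from_euler('y',q[5])*R.from_euler('z',s[3]*q[6]+t0); return P+A.apply(z*L3),A
def fit():
    best=None
    for s in itertools.product([1,-1],repeat=4):
        for t0 in (0,1.57,3.14,-1.57):
            def f(p):
                o=[]
                for q,P,e in D:
                    a,A=fk(q,p,s); o+=list((a-P)/100)+list((A.inv()*R.from_euler('xyz',e)).as_rotvec())
                return o
            r=least_squares(f,[350,400,400,250,0,t0])
            if best is None or r.cost<best[0]: best=(r.cost,s,r.x,np.abs(r.fun).max())
    return best
if __name__=='__main__':
    b=fit(); print(b); np.savez('kin.npz',s=b[1],p=b[2])
E
python3 kin.py
```

```text
(np.float64(0.01446997234919508), (-1, -1, -1, -1), array([-1.71426350e+02,  5.48152251e+02,  4.23782799e+02, -7.75621941e+01,
       -9.13457934e-02,  1.47922725e+00]), np.float64(0.08071987577933555))
```

Emit:
{"api": "move_arm", "payload": {"deltas": [[[0,-0.1,0],[1.5,0,0],0.5],[[0,-0.2,0],[3.5,0,0],0.5],[[0,-0.3,0],[5.5,0,0],0.5],[[0,-0.4,0],[7.5,0,0.5],0.5],[[0,-0.5,0],[7.5,0,1.2],0.5],[[0,-0.61,0],[7.5,0,2],0.5],[[0,-0.61,0],[7.5,0,2],0.5],[[0,-0.61,0],[7.5,0,2],0.5]]}}

```text
time: 10.85
ee_pos: [508.7, -106.4, 141.9]
eef_rot: [-3.139, 0.608, 1.536]
force: [-0.8, -0.3, -0.6]
width: 45.7
```

```bash
cat > fit2.py <<'E'
from kin import *
from workcell import telemetry
import json,os
o=telemetry.get_obs(); rec=[list(map(float,o[k])) for k in('joints','ee_pos','eef_rot')]
L=json.load(open('log.json')) if os.path.exists('log.json') else [list(d) for d in D]
L.append(rec); json.dump(L,open('log.json','w'))
print(o['time'],*[np.round(r,3) for r in rec])
def fk(q,p):
    y0,h,c,L1,a,b,L2,w,L3,t0,bx,by=p; q=np.array(q)
    def Z(t,v): return R.from_euler('z',t),np.array(v,float)
    A=R.from_euler('z',y0-q[0]); P=np.array([bx,by,h])+A.apply([c,0,0]); A=A*R.from_euler('y',q[1]); P=P+A.apply([0,0,L1])
    A=A*R.from_euler('z',-q[2]); P=P+A.apply([a,0,0]); A=A*R.from_euler('y',q[3]); P=P+A.apply([b,0,L2])
    A=A*R.from_euler('z',-q[4])*R.from_euler('y',q[5]); P=P+A.apply([w,0,L3]); return P,A*R.from_euler('z',t0-q[6])
if __name__=='__main__':
    def f(p):
        o=[]
        for q,P,e in L:
            a,A=fk(q,p); o+=list((a-P)/100)+list((A.inv()*R.from_euler('xyz',e)).as_rotvec())
        return np.r_[o,(np.array(p)[[2,4,5,7,10,11]])*1e-5]
    r=least_squares(f,[0,330,0,400,0,0,400,0,250,1.5,0,0]); print(r.x.round(3)); print(np.abs(r.fun[:-6]).reshape(-1,6).max(0).round(4),np.abs(r.fun[:-6]).reshape(-1,6).max(1).round(4)); np.save('p.npy',r.x)
E
python3 fit2.py
```

```text
10.85 [-0.058  0.485 -0.327  1.955  0.784  1.153 -0.893] [ 508.696 -106.425  141.928] [-3.139  0.608  1.536]
[-6.10000e-02  2.80003e+02  3.04590e+01  5.35552e+02 -6.27700e+00
 -2.69370e+01  4.31614e+02  2.31110e+01  3.84898e+02  1.51100e+00
 -1.70660e+01  4.87000e-01]
[0.085  0.0357 0.0667 0.0346 0.0012 0.0098] [0.0138 0.0337 0.0316 0.0183 0.0124 0.0357 0.0384 0.0324 0.085 ]
```

```bash
cat > fit3.py <<'E'
import json; from kin import *
L=json.load(open('log.json'))
# orientation only: base rot, fixed link twists between joints (rotvec xy small), signs
best=None
for s in itertools.product([1,-1],repeat=4):
  for sy in itertools.product([1,-1],repeat=2):
    for y0,t0 in itertools.product((0,3.14),(0,1.57,3.14,-1.57)):
        def A(q,p):
            return R.from_euler('z',p[0]+s[0]*q[0])*R.from_euler('y',q[1]+p[1])*R.from_euler('z',s[1]*q[2]+p[2])*R.from_euler('y',sy[0]*q[3]+p[3])*R.from_euler('z',s[2]*q[4]+p[4])*R.from_euler('y',sy[1]*q[5]+p[5])*R.from_euler('z',s[3]*q[6]+p[6])
        f=lambda p: np.r_[np.concatenate([(A(q,p).inv()*R.from_euler('xyz',e)).as_rotvec() for q,_,e in L]),1e-3*np.array(p[1:6])]
        r=least_squares(f,[y0,0,0,0,0,0,t0])
        c=np.abs(r.fun[:-5]).max()
        if best is None or c<best[0]: best=(c,s,sy,r.x.round(3)); print(best)
E
python3 fit3.py
```

```text
(np.float64(0.8914922172811545), (1, 1, 1, 1), (1, 1), array([-3.683,  2.615,  0.668, -4.132, -0.271,  1.465, -1.442]))
(np.float64(0.8914834312107021), (1, 1, 1, 1), (1, 1), array([ 2.6  ,  2.615,  0.668, -4.133, -0.271,  1.465,  4.842]))
(np.float64(0.8914820235106011), (1, 1, 1, 1), (1, 1), array([ 2.6  ,  2.615,  0.668,  2.151, -0.271, -4.818,  4.842]))
(np.float64(0.891480860526572), (1, 1, 1, 1), (-1, 1), array([-3.683,  2.615, -2.473, -2.151,  2.871,  1.465, -1.442]))
(np.float64(0.891479968633756), (1, 1, 1, 1), (-1, 1), array([ 2.6  ,  2.615,  3.81 , -2.151,  2.871,  1.465, -1.442]))
(np.float64(0.891474343071477), (1, 1, -1, 1), (1, -1), array([ 2.6  ,  2.615,  0.668, -0.991,  3.412,  1.677,  1.7  ]))
(np.float64(0.8914721952725283), (1, -1, -1, 1), (1, 1), array([ 2.6  , -0.526, -0.668,  2.151,  0.271, -1.677,  4.842]))
(np.float64(0.7064455821821832), (-1, 1, 1, 1), (1, 1), array([-3.659,  2.311,  0.803, -1.599, -0.546, -0.74 , -2.168]))
(np.float64(0.706444014767382), (-1, 1, 1, 1), (1, 1), array([ 2.624,  2.311,  0.803, -1.599, -0.546, -0.74 ,  4.115]))
(np.float64(0.7064322682587941), (-1, 1, 1, 1), (1, 1), array([ 2.624,  2.31 ,  0.802, -1.599, -0.546, -0.74 ,  4.115]))
(np.float64(0.05787230865923775), (-1, 1, 1, -1), (1, 1), array([ 2.523,  2.326,  0.638, -3.597, -0.32 ,  1.202,  3.312]))
(np.float64(0.05787229989155771), (-1, 1, 1, -1), (1, 1), array([ 2.523,  2.326,  0.638, -3.597, -0.32 ,  1.202,  3.312]))
(np.float64(0.000893339966872666), (-1, 1, 1, -1), (1, 1), array([-1.000e-03, -3.142e+00, -0.000e+00,  6.284e+00,  0.000e+00,
       -3.142e+00,  1.570e+00]))
(np.float64(0.000892286823911542), (-1, 1, 1, -1), (1, -1), array([ 6.283e+00,  3.141e+00,  6.283e+00,  1.000e-03, -3.142e+00,
        3.142e+00,  4.712e+00]))
(np.float64(0.0008917963047347792), (-1, -1, 1, -1), (1, -1), array([ 6.283e+00, -1.000e-03, -6.283e+00,  3.142e+00, -3.142e+00,
        3.142e+00,  4.712e+00]))
```

```bash
cat > fk4.py <<'E'
import json; from kin import *
L=json.load(open('log.json'))
def frames(q):
    A=R.identity(); F=[A]
    for i,(ax,s) in enumerate(zip('zyzyzyz',[-1,1,-1,1,-1,1,-1])):
        A=A*R.from_euler(ax,s*q[i]+(np.pi/2 if i==6 else 0)); F.append(A)
    return F
def solve():
    M=[];b=[]
    for q,P,e in L:
        M.append(np.hstack([F.as_matrix() for F in frames(q)])); b+=list(P)
    M=np.vstack(M); b=np.array(b); lam=.02   # ridge to a nominal arm
    x0=np.zeros(24); x0[[2,8,14,23]]=[330,400,400,250]
    W=np.eye(24)*lam; W[[2,8,14,23],[2,8,14,23]]=lam*.1
    x=np.linalg.lstsq(np.vstack([M,W]),np.r_[b,W@x0],rcond=None)[0]
    return x, (M@x-b).reshape(-1,3)
x,res=solve()
def fk(q): F=frames(q); return sum(f.apply(x[3*i:3*i+3]) for i,f in enumerate(F)),F[-1]
if __name__=='__main__': print(x.reshape(8,3).round(1)); print(res.round(1))
E
python3 fk4.py
```

```text
[[-5.000e-01 -2.300e+00  2.757e+02]
 [-6.200e+00 -1.640e+01 -5.000e-01]
 [ 3.800e+00 -1.640e+01  5.564e+02]
 [-4.200e+00 -7.400e+00  1.600e+00]
 [-5.000e-01 -7.400e+00  4.282e+02]
 [ 1.600e+00 -3.000e+00  3.000e-01]
 [-4.300e+00 -3.000e+00  1.200e+00]
 [ 1.500e+00 -0.000e+00  3.714e+02]]
[[ 0.  -0.  -0. ]
 [-0.1 -0.  -0. ]
 [ 0.1 -0.  -0.1]
 [-0.1 -0.1 -0. ]
 [ 0.   0.2  0.1]
 [ 0.   0.3  0.2]
 [ 0.  -0.1 -0. ]
 [ 0.  -0.2 -0.1]
 [-0.  -0.  -0. ]]
```

```bash
cat > ik.py <<'E'
from fk4 import *
rng=np.random.default_rng(0)
def ik(P,A,n=25,seed=None):
    """best joint-limit margin solution"""
    best=(-9,None); mid=(lo+hi)/2; half=(hi-lo)/2
    for k in range(n):
        q0=np.array(seed) if (seed is not None and k==0) else rng.uniform(lo+.1,hi-.1)
        def f(q):
            p,B=fk(q); return np.r_[(p-P)/100,(B.inv()*A).as_rotvec(),0.02*((q-mid)/half)**4]
        r=least_squares(f,q0,bounds=(lo,hi),max_nfev=60)
        e=np.abs(r.fun[:6]).max()
        if e<.02:
            m=np.min(np.minimum(r.x-lo,hi-r.x))
            if m>best[0]: best=(m,r.x)
    return best
def tool_in_leaf(a,r,gy=35,gz=70):
    d=np.array([0,-np.sin(a),-np.cos(a)]); y=np.array([1.,0,0])*(1 if r==0 else -1); x_=np.cross(y,d)
    return np.array([0,gy,gz])+19*d, R.from_matrix(np.c_[x_,y,d])
u=np.array([.045,.999,0]); u/=np.linalg.norm(u); Zv=np.array([0,0,1.])
leafB=(np.array([505,-181.4,13]),R.from_matrix(np.c_[np.cross(u,Zv),u,Zv]))
def leafH(phi,h=(493,-428),dz=0):
    t=np.radians(80+phi); n=np.array([np.cos(t),np.sin(t),0])
    return np.array([h[0],h[1],35+52+dz])-11.5*n, R.from_matrix(np.c_[np.cross(Zv,n),Zv,n])
def tool(leaf,a,r,**k):
    p,A=tool_in_leaf(a,r,**k); return leaf[0]+leaf[1].apply(p), leaf[1]*A
if __name__=='__main__':
    for a in (20,35,50):
        for r in (0,1):
            ar=np.radians(a); b=ik(*tool(leafB,ar,r)); print(a,r,'block',round(b[0],2),None if b[1] is None else b[1].round(2))
            for phi in (-20,0,20,90):
                b=ik(*tool(leafH(phi,dz=30),ar,r),n=15); print('   hang',phi,round(b[0],2),None if b[1] is None else b[1].round(2))
E
time python3 ik.py
```

```text
20 0 block 0.56 [ 0.29  0.54 -0.46  2.01  0.78  0.87 -0.75]
   hang -20 0.54 [-0.1   0.92  0.24  1.62  0.87  1.41  2.2 ]
   hang 0 0.59 [-0.28  0.83  0.38  1.98  1.13  1.07  2.05]
   hang 20 0.3 [ 0.31  0.75 -0.42  2.27  1.71  1.48  1.79]
   hang 90 0.22 [ 1.73  0.84 -0.76  2.35  4.01  0.72  1.85]
20 1 block 0.49 [ 0.51  0.62 -0.78  2.    0.94  1.03  2.25]
   hang -20 0.72 [-0.31  1.    0.6   1.63  0.65  1.23 -0.76]
   hang 0 0.61 [ 0.04  0.78 -0.08  1.96  1.29  1.37 -1.18]
   hang 20 0.31 [ 0.36  0.76 -0.49  2.26  1.72  1.52 -1.33]
   hang 90 0.23 [ 1.79  0.87 -0.84  2.34  3.97  0.66 -1.24]
35 0 block 0.56 [ 0.21  0.64 -0.57  2.01  1.03  1.15 -1.08]
   hang -20 0.54 [ 0.23  0.79 -0.2   1.62  0.97  1.46  2.18]
   hang 0 0.63 [ 0.35  0.69 -0.41  1.93  1.27  1.34  2.11]
   hang 20 0.35 [ 0.41  0.57 -0.42  2.22  1.59  1.14  2.05]
   hang 90 0.29 [ 1.55  0.59 -0.63  2.28  4.14  0.48  1.44]
35 1 block 0.56 [ 0.29  0.68 -0.69  2.01  1.08  1.22  2.02]
   hang -20 0.83 [-0.17  0.82  0.45  1.66  0.63  1.17 -0.71]
   hang 0 0.64 [ 0.32  0.67 -0.37  1.93  1.25  1.31 -1.02]
   hang 20 0.36 [ 0.55  0.61 -0.61  2.21  1.61  1.24 -1.07]
   hang 90 0.29 [ 1.6   0.6  -0.69  2.28  4.11  0.44 -1.67]
50 0 block 0.57 [-0.02  0.74 -0.43  2.    1.09  1.32 -1.25]
   hang -20 0.52 [ 0.56  0.75 -0.59  1.62  0.99  1.45  2.22]
   hang 0 0.45 [ 0.68  0.66 -0.74  1.87  1.2   1.3   2.29]
   hang 20 0.33 [ 0.72  0.52 -0.68  2.11  1.38  0.99  2.41]
   hang 90 0.08 [ 1.79  0.7  -1.17  2.17  1.22  0.2  -1.99]
50 1 block 0.58 [ 0.07  0.78 -0.57  1.99  1.14  1.41  1.85]
   hang -20 0.9 [-0.05  0.69  0.38  1.67  0.5   1.06 -0.55]
   hang 0 0.68 [ 0.5   0.59 -0.46  1.89  1.09  1.14 -0.78]
   hang 20 0.46 [ 0.61  0.48 -0.52  2.11  1.34  0.91 -0.71]
   hang 90 0.09 [ 1.79  0.7  -1.18  2.16  1.22  0.21  1.16]
real	1m4.723s
user	1m5.234s
sys	0m0.084s
```

Emit:
{"api": "move_arm", "payload": {"deltas": [[[0,0,0],[0,0,2.5],0.5],[[0,0,0],[0.05,-0.1,5],0.5],[[0,0,0],[0.1,-0.1,7],0.5],[[0,0,0],[0.1,-0.1,8.5],0.5],[[0,0,0],[0.1,-0.1,9],0.5],[[0,0,0],[0.1,-0.1,9],0.5],[[0,0,0],[0.1,-0.1,9],0.5],[[0,0,0],[0.1,-0.1,9],0.5]]}}

```text
time: 11.65
ee_pos: [506.7, -157.0, 69.0]
eef_rot: [3.14, 0.609, 1.532]
force: [0.1, -0.2, -0.3]
width: 45.8
```

```bash
python3 - <<'E'
from h import *
o=telemetry.get_obs(); print(o['time'],o['joints'].round(3),o['ee_pos'].round(1),o['eef_rot'].round(3),o['force'].round(1),o['width'])
snap('side','d3');snap('scene','s3')
def crop(t,x,y,w,h): 
    a=cv2.imread(f'pics/{t}.png')[y:y+h,x:x+w]; return cv2.resize(a,(400,400),interpolation=cv2.INTER_CUBIC)
cv2.imwrite('pics/m3.png',np.hstack([crop('s3',190,150,110,110),crop('d3',260,120,110,110)]))
E
```

```text
11.65 [-0.01   0.584 -0.27   2.031  0.918  0.994 -0.987] [ 506.7 -157.    69. ] [3.14  0.609 1.532] [ 0.1 -0.2 -0.3] 45.760837666912316
```

View pics/m3.png

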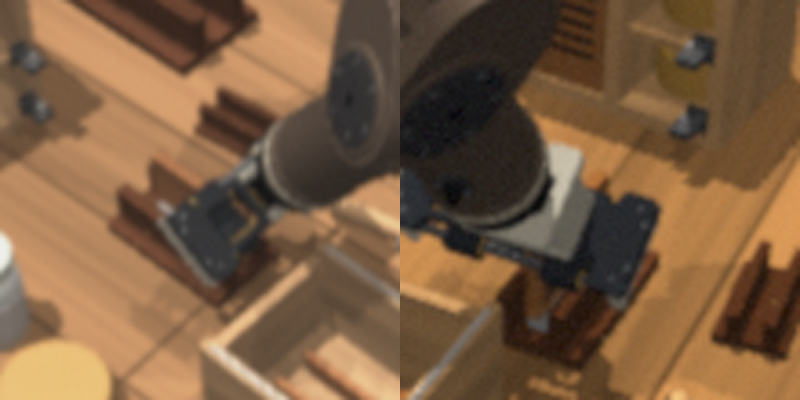

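The gripper straddles the leaf's upper corner in the block: scene crop about (190,230), side crop about (560,270). It's clear of the case. Closing and lifting straight up.

Emit:
{"api": "move_arm", "payload": {"deltas": [[[0,0,0],[0,0,0],1],[[0,0,0],[0,0,0],1],[[0,0,0],[0,0,0],1],[[0,0,0],[0,0,0],1],[[0,0,0],[-0.6,0,-0.8],1],[[0,0,0],[-2.3,0,-3.3],1],[[0,0,0],[-4.6,0,-6.6],1],[[0,0,0],[-6.9,0,-9.8],1]]}}

```text
time: 12.55
ee_pos: [505.4, -157.7, 189.8]
eef_rot: [-3.14, 0.609, 1.534]
force: [0.0, 0.3, -1.4]
width: 11.5
```

```bash
python3 fit2.py | head -1; python3 - <<'E'
from h import *
o=telemetry.get_obs(); print(o['width'],o['force'].round(1))
from ik import *
# plan: roll +pi via q7, i.e. -pi about tool z, at a safe place; show tool targets
for phi in (0,):
    P,A=tool(leafH(phi,dz=30),np.radians(34.9),0); print('hang pre',P.round(1),A.as_euler('xyz').round(3))
    T=T_tool(); dR=R.from_matrix(T[:3,:3]).inv()*A; print('rotvec',dR.as_rotvec().round(3),'shift',(T[:3,:3].T@(P-T[:3,3])).round(1))
E
```

```text
12.55 [ 0.032  0.401 -0.313  1.94   0.771  1.171 -0.748] [ 505.396 -157.742  189.751] [-3.14   0.609  1.534]
11.547138306306278 [ 0.   0.3 -1.4]
hang pre [ 500.5 -385.7  141.1] [-3.142 -0.962 -1.745]
rotvec [ 0.533  0.146 -2.993] shift [-159.2    3.7  170.4]
```

Emit:
{"api": "move_arm", "payload": {"deltas": [[[0,0,0],[-2.5,0,-1],1],[[0.02,0.005,-0.13],[-5,0.1,-1.3],1],[[0.05,0.013,-0.27],[-7.5,0.2,-1.3],1],[[0.075,0.02,-0.41],[-10,0.3,-1.3],1],[[0.1,0.027,-0.55],[-12.1,0.3,-1.3],1],[[0.125,0.034,-0.69],[-12.1,0.3,-1.3],1],[[0.15,0.041,-0.83],[-12.1,0.3,-1.3],1],[[0.173,0.047,-0.97],[-12.1,0.3,-1.3],1]]}}

```text
time: 13.35
ee_pos: [505.0, -249.9, 268.7]
eef_rot: [-2.509, 0.226, 2.531]
force: [-0.6, 0.4, -2.1]
width: 11.9
```

Emit:
{"api": "move_arm", "payload": {"deltas": [[[0.025,0.007,-0.14],[0,0,0],1],[[0.05,0.014,-0.28],[0,0,0],1],[[0.075,0.02,-0.42],[0,0,0],1],[[0.1,0.027,-0.56],[0,0,0],1],[[0.125,0.034,-0.7],[0,0,0],1],[[0.15,0.041,-0.84],[0,0,0],1],[[0.175,0.048,-0.98],[0,0,0],1],[[0.2,0.055,-1.12],[0,0,0],1]]}}

```text
time: 14.15
ee_pos: [505.2, -249.6, 268.5]
eef_rot: [-2.443, -0.556, -2.915]
force: [0.3, -0.3, -2.5]
width: 12.0
```

```bash
python3 fit2.py | head -1; python3 - <<'E'
from h import *
o=telemetry.get_obs(); print(o['width'],o['force'].round(1))
from ik import *
P,A=tool(leafH(0,dz=30),np.radians(34.9),0)
T=T_tool(); dR=R.from_matrix(T[:3,:3]).inv()*A; print('rotvec',dR.as_rotvec().round(3),'shift',(T[:3,:3].T@(P-T[:3,3])).round(1))
P=np.array([500,-330,230.]); print((T[:3,:3].T@(P-T[:3,3])).round(1))
E
```

```text
14.15 [ 0.24   0.532 -0.516  1.714  0.913  1.624  1.439] [ 505.218 -249.597  268.455] [-2.443 -0.556 -2.915]
11.982192472793862 [ 0.3 -0.3 -2.5]
rotvec [ 0.16   0.043 -0.898] shift [-37.3 -19.2 181.7]
[ -0.6 -30.2  84. ]
```

Emit:
{"api": "move_arm", "payload": {"deltas": [[[0.025,0.007,-0.14],[0,-0.4,1],1],[[0.05,0.014,-0.28],[0,-0.9,2.5],1],[[0.075,0.02,-0.42],[0,-1.4,4],1],[[0.1,0.027,-0.56],[0,-1.8,5],1],[[0.125,0.034,-0.7],[0,-1.8,5],1],[[0.15,0.041,-0.84],[0,-1.8,5],1],[[0.16,0.043,-0.898],[0,-1.8,5],1],[[0.16,0.043,-0.898],[0,-1.8,5],1]]}}

```text
time: 14.95
ee_pos: [501.5, -297.6, 245.8]
eef_rot: [-3.135, -0.962, -1.754]
force: [-0.3, 0.3, -1.4]
width: 11.8
```

```bash
python3 fit2.py | head -1; python3 - <<'E'
from h import *
o=telemetry.get_obs(); print(o['width'],o['force'].round(1))
snap('wrist','w5'); snap('side','d5'); snap('scene','s5')
def crop(t,x,y,w,h): 
    a=cv2.imread(f'pics/{t}.png')[y:y+h,x:x+w]; return cv2.resize(a,(400,300),interpolation=cv2.INTER_CUBIC)
cv2.imwrite('pics/m5.png',np.vstack([np.hstack([crop('w5',0,0,560,420),crop('w5',180,60,200,150)]),np.hstack([crop('d5',280,70,120,90),crop('s5',150,130,120,90)])]))
E
```

```text
14.95 [ 0.33   0.556 -0.601  1.864  1.12   1.565  2.204] [ 501.508 -297.634  245.833] [-3.135 -0.962 -1.754]
11.784507283756358 [-0.3  0.3 -1.4]
```

View pics/m5.png

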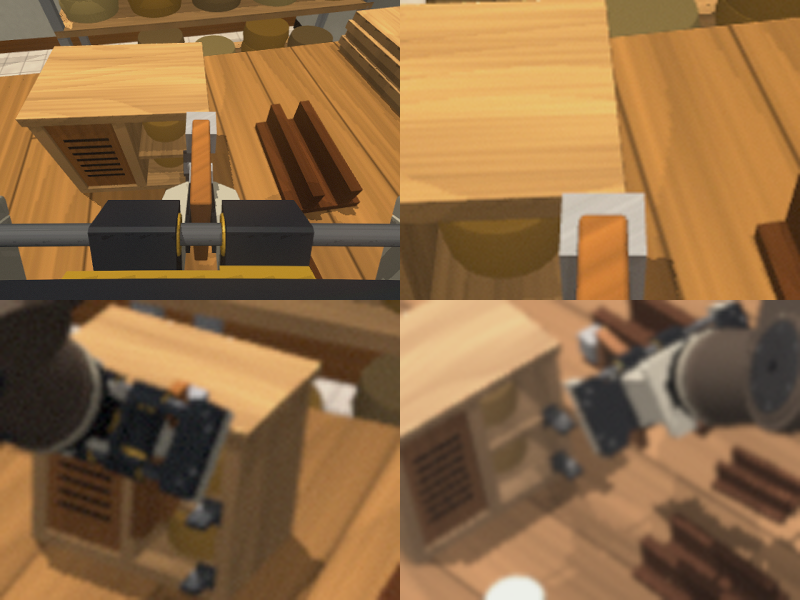

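The leaf is held upright, with the upper socket at the top, seen in the wrist crop at (602,235). It hides the brackets from the wrist camera. I'll step sideways so the socket and pintles show in one picture.

Emit:
{"api": "move_arm", "payload": {"deltas": [[[0,0,0],[0,1,0.5],1],[[0,0,0],[0.2,2.5,1.5],1],[[0,0,0],[0.5,4,3],1],[[0,0,0],[0.7,4.8,4.5],1],[[0,0,0],[0.7,4.8,4.5],1],[[0,0,0],[0.7,4.8,4.5],1],[[0,0,0],[0.7,4.8,4.5],1],[[0,0,0],[0.7,4.8,4.5],1]]}}

```text
time: 15.9
ee_pos: [448.5, -328.9, 225.4]
eef_rot: [-3.131, -0.962, -1.757]
force: [0.6, -0.5, -1.4]
width: 12.2
```

```bash
python3 fit2.py | head -1; python3 - <<'E'
from h import *
snap('wrist','w6')
cv2.imwrite('pics/w6v.png',cv2.resize(cv2.imread('pics/w6.png')[120:320,160:420],(780,600),interpolation=cv2.INTER_CUBIC))
print([np.round(proj('w6',X)) for X in ([493,-428,107],[493,-428,35])])
E
```

```text
15.9 [ 0.4    0.516 -0.597  2.007  1.153  1.474  2.145] [ 448.496 -328.947  225.429] [-3.131 -0.962 -1.757]
[array([215., 246.]), array([225., 280.])]
```

View pics/w6v.png

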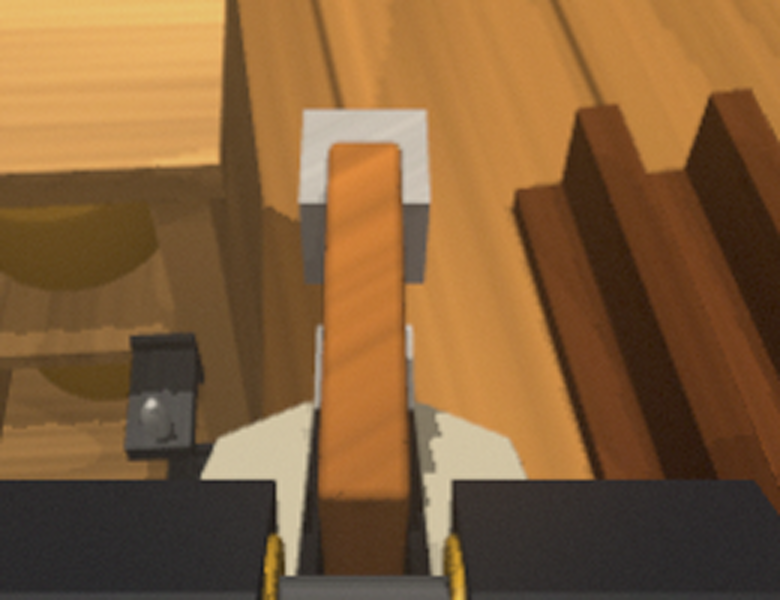

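The crop shows the upper bracket at (160,400) with its pintle: tip about (150,402), foot about (161,436). The upper socket's top face has corners (302,110), (429,110), (430,205) and (300,205). The panel top's free edge is at (318,500)–(406,500). I'll fit the in-hand leaf pose from these corners, and the pintle from the same picture.

```bash
cat > pose.py <<'E'
from h import *
def leaf_pnp(tag,obj,img):
    s=load(tag); fx,fy,cx,cy,k1=s['k']; K=np.array([[fx,0,cx],[0,fy,cy],[0,0,1]]); kd=np.array([k1,0,0,0,0.])
    ok,rv,tv=cv2.solvePnP(np.array(obj,float),np.array(img,float),K,kd,flags=cv2.SOLVEPNP_SQPNP)
    rv,tv=cv2.solvePnPRefineLM(np.array(obj,float),np.array(img,float),K,kd,rv,tv)
    e=cv2.projectPoints(np.array(obj,float),rv,tv,K,kd)[0][:,0]-np.array(img); F=np.diag([1,-1,-1,1.])
    C=np.eye(4); C[:3,:3]=cv2.Rodrigues(rv)[0]; C[:3,3]=tv[:,0]; return s['wc']@F@C, e
E
python3 - <<'E'
from pose import *
c=lambda u,v:(160+u/3,120+v/3)
obj=[(-11.5,44,0),(11.5,44,0),(11.5,44,23),(-11.5,44,23),(-11.5,20,23),(11.5,20,23),(-6,60,23),(6,60,23),(-6,60,86),(6,60,86)]
img=[c(*p) for p in [(302,110),(429,110),(430,205),(300,205),(303,283),(424,283),(330,143),(399,143),(318,500),(406,500)]]
W,e=leaf_pnp('w6',obj,img); print('leaf',W.round(3)); print(e.round(1).tolist())
T=T_tool(); TL=np.linalg.inv(T)@W; print('leaf in tool',TL.round(3)); L_=np.linalg.inv(TL); print('TCP in leaf',L_[:3,3].round(1))
np.save('TL.npy',TL)
print('tip',pt('w6',*c(150,402),z=121).round(1),'foot',pt('w6',*c(161,436),z=107).round(1),pt('w6',*c(161,436)).round(1))
for p in [(127,447),(190,449),(135,350),(193,352)]: print('bracket',p,pt('w6',*c(*p)).round(1),pt('w6',*c(*p),z=107).round(1))
# cupboard front edge yaw from roof
P=cloud('w5')
for t,a,b in [('s0',(143,172),(197,143)),('w6',None,None)]:
    if a: q=pt(t,*b,z=190)-pt(t,*a,z=190); print('front yaw',np.degrees(np.arctan2(-q[1],-q[0])))
a,b=pt('w6',*c(10,173),z=190),pt('w6',*c(215,168),z=190); print('roof edge',a.round(1),b.round(1),np.degrees(np.arctan2(*(a-b)[[1,0]])))
E
```

```text
leaf [[-9.83000e-01 -3.00000e-03  1.84000e-01  4.36293e+02]
 [ 1.84000e-01  2.20000e-02  9.83000e-01 -3.92671e+02]
 [-7.00000e-03  1.00000e+00 -2.10000e-02  2.01319e+02]
 [ 0.00000e+00  0.00000e+00  0.00000e+00  1.00000e+00]]
[[0.9, 0.2], [-1.1, 0.4], [-0.2, -0.1], [-0.1, -0.3], [0.8, -0.2], [-0.4, 0.0], [-0.6, -0.2], [0.7, -0.1], [-0.7, 0.0], [0.7, 0.2]]
leaf in tool [[-5.0000e-03  8.0800e-01 -5.8900e-01  1.7327e+01]
 [ 1.0000e+00  1.0000e-03 -7.0000e-03  7.7400e-01]
 [-5.0000e-03 -5.8900e-01 -8.0800e-01  6.6946e+01]
 [ 0.0000e+00  0.0000e+00  0.0000e+00  1.0000e+00]]
TCP in leaf [-0.3 25.4 64.3]
tip [ 496.3 -411.4  121. ] foot [ 495.6 -407.7  107. ] [ 495.2 -406.2  109.7]
bracket (127, 447) [ 505.4 -405.1  108.5] [ 505.7 -405.9  107. ]
bracket (190, 449) [ 461.6 -248.6  386.9] [ 487.4 -401.8  107. ]
bracket (135, 350) [ 501.6 -439.2  107.9] [ 501.7 -439.8  107. ]
bracket (193, 352) [ 483.6 -434.5  108.8] [ 483.8 -435.7  107. ]
front yaw -9.756968778090515
roof edge [ 518.1 -442.1  190. ] [ 467.2 -434.5  190. ] -8.550191646080275
```

```bash
python3 - <<'E'
from pose import *
c=lambda u,v:(160+u/3,120+v/3)
W=np.load('TL.npy'); T=T_tool(); W=T@W; I=np.linalg.inv(W)
for p in [(315,160),(415,160),(365,122),(365,160),(365,250),(365,350),(365,450),(365,480),(312,240),(418,240)]:
    a=pt('w6',*c(*p)); print(p,a.round(1),'in leaf',(I@np.r_[a,1])[:3].round(1))
# rigid fit of depth: socket top-face rows with known y=44 & z extents
P=cloud('w6'); q=(P-W[:3,3])@W[:3,:3]
m=(abs(q[...,1]-44)<6)&(abs(q[...,0])<14)&(q[...,2]>-15)&(q[...,2]<35); m[:, :]&=True
print('socket top z range',np.percentile(q[m][:,2],[1,5,95,99]).round(1),'y',np.median(q[m][:,1]))
m=(abs(q[...,1]-60)<8)&(abs(q[...,0])<7)&(q[...,2]>10)&(q[...,2]<100)
print('panel top z range',np.percentile(q[m][:,2],[1,5,95,99]).round(1),'y',np.polyfit(q[m][:,2],q[m][:,1],1).round(3))
E
```

```text
(315, 160) [ 447.6 -379.2  247.1] in leaf [-9.  46.  14.3]
(415, 160) [ 429.8 -376.2  246.8] in leaf [ 9.1 45.9 14.1]
(365, 122) [ 436.9 -387.7  246.5] in leaf [-0.  45.3  4.1]
(365, 160) [ 441.3 -362.9  263. ] in leaf [ 0.1 62.3 28.9]
(365, 250) [ 444.5 -345.3  262.4] in leaf [ 0.2 62.1 46.8]
(365, 350) [ 447.7 -327.7  262.5] in leaf [ 0.3 62.5 64.7]
(365, 450) [ 450.6 -311.9  263.4] in leaf [ 0.3 63.8 80.7]
(365, 480) [ 451.3 -307.8  263.2] in leaf [ 0.4 63.7 84.8]
(312, 240) [ 450.2 -368.9  237.2] in leaf [-9.5 36.3 25.1]
(418, 240) [ 431.  -366.2  236.3] in leaf [ 9.8 35.5 24.3]
socket top z range [ 1.5  2.4 24.7 25.2] y 45.84656241378545
panel top z range [26.1 30.2 87.3 93.9] y [-2.8000e-02  6.3918e+01]
```

Emit:
{"api": "move_arm", "payload": {"deltas": [[[0,0,0],[-1.2,-0.3,1.3],1],[[0,0,0],[-2.5,-0.6,2.7],1],[[0,0,0],[-3.7,-0.9,4],1],[[0,0,0],[-5,-1.3,5.4],1],[[0,0,0],[-6.1,-1.6,6.6],1],[[0,0,0],[-6.1,-1.6,6.6],1],[[0,0,0],[-6.1,-1.6,6.6],1],[[0,0,0],[-6.1,-1.6,6.6],1]]}}

```text
time: 16.75
ee_pos: [460.8, -351.2, 138.4]
eef_rot: [-3.131, -0.962, -1.758]
force: [0.6, 0.0, -2.6]
width: 11.8
```

```bash
python3 fit2.py | head -1; python3 - <<'E'
from h import *
snap('wrist','w7'); print(telemetry.get_obs()['force'])
cv2.imwrite('pics/w7v.png',cv2.resize(cv2.imread('pics/w7.png')[60:260,160:420],(780,600),interpolation=cv2.INTER_CUBIC))
print([np.round(proj('w7',X)) for X in ([496,-410,107],[496,-410,35])])
E
```

```text
16.75 [ 0.392  0.675 -0.545  2.027  1.265  1.415  2.   ] [ 460.777 -351.169  138.427] [-3.131 -0.962 -1.758]
[-0.82973576  0.02009371 -1.32865911]
[array([213., 226.]), array([227., 276.])]
```

View pics/w7v.png

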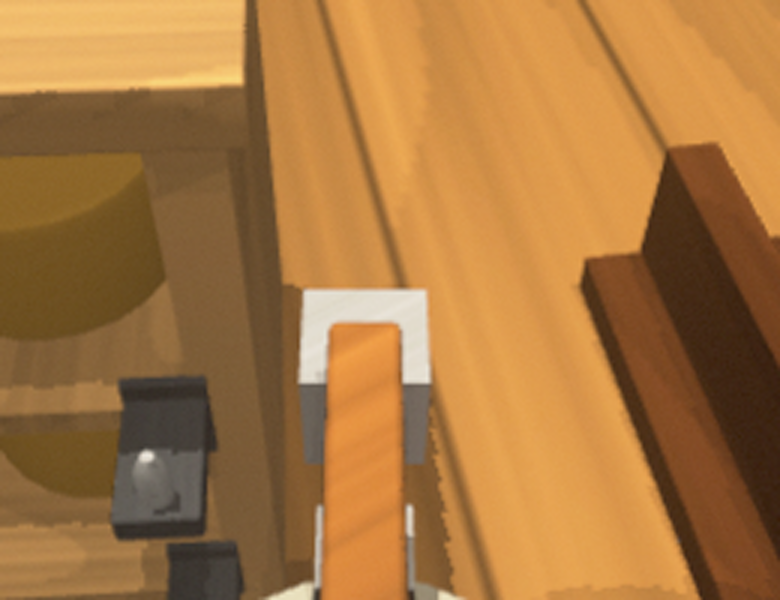

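The crop shows the upper pintle with its tip at (148,455) and foot about (158,506). The bracket's front edge is at (113,526)–(205,528). The socket's top face has corners (302,290), (427,290), (431,383) and (299,383).

```bash
python3 - <<'E'
from pose import *
c=lambda u,v:(160+u/3,60+v/3)
obj=[(-11.5,44,0),(11.5,44,0),(11.5,44,23),(-11.5,44,23),(-11.5,20,23),(11.5,20,23),(-6,60,23),(6,60,23)]
img=[c(*p) for p in [(302,290),(427,290),(431,383),(299,383),(302,462),(424,462),(330,323),(400,323)]]
W,e=leaf_pnp('w7',obj,img); print('leaf',W.round(3)[:3].tolist()); print(e.round(1).tolist())
for p in [(148,455),(152,470),(158,506),(158,500),(113,526),(205,528),(121,385),(207,385),(365,305),(312,335),(418,335),(365,420),(365,500),(365,550)]:
    print(p,pt('w7',*c(*p)).round(1),'z107',pt('w7',*c(*p),z=107).round(1)[:2],'z121',pt('w7',*c(*p),z=121).round(1)[:2])
P=cloud('w7'); z=W[:3,2]
m=np.zeros(P.shape[:2],bool); m[60+288//3:60+386//3,160+298//3:160+432//3]=1
s=P[m]; s=s[(s[:,2]<np.median(P[60+335//3,160+312//3:160+316//3,2])+5)&(s[:,2]>np.median(P[60+335//3,160+312//3:160+316//3,2])-5)]
r=cv2.minAreaRect(s[:,:2].astype(np.float32)); print('socket top rect',r,'z',np.median(s[:,2]))
b=np.zeros(P.shape[:2],bool); b[60+375//3:60+540//3,160+105//3:160+225//3]=1
s=P[b]; s=s[(s[:,2]>103)&(s[:,2]<113)]; r=cv2.minAreaRect(s[:,:2].astype(np.float32)); print('bracket rect',r,np.median(s[:,2]))
s=P[b]; s=s[(s[:,2]>117)&(s[:,2]<127)]; print('pintle',len(s),s.mean(0).round(1),s.min(0).round(1),s.max(0).round(1))
print(cv2.boxPoints(r))
E
```

```text
leaf [[-0.984, -0.007, 0.177, 449.087], [0.177, 0.032, 0.984, -414.22], [-0.013, 0.999, -0.03, 115.947]]
[[0.4, -0.4], [-0.6, -0.2], [-0.4, 0.5], [0.0, 0.3], [0.8, 0.0], [-0.4, 0.2], [-0.5, -0.3], [0.7, -0.2]]
(148, 455) [ 495.6 -410.1  122.9] z107 [ 497.6 -422.6] z121 [ 495.8 -411.6]
(152, 470) [ 495.3 -408.1  120.2] z107 [ 496.9 -418.2] z121 [ 495.2 -407.5]
(158, 506) [ 496.  -406.9  108.6] z107 [ 496.2 -408. ] z121 [ 494.6 -398.1]
(158, 500) [ 495.6 -406.6  111.2] z107 [ 496.1 -409.7] z121 [ 494.5 -399.6]
(113, 526) [ 506.  -404.   107.8] z107 [ 506.2 -404.5] z121 [ 503.8 -394.8]
(205, 528) [ 492.5 -461.9   15.5] z107 [ 486.5 -400.4] z121 [ 485.6 -391. ]
(121, 385) [ 501.9 -439.6  113. ] z107 [ 502.7 -445.1] z121 [ 500.7 -432.4]
(207, 385) [ 482.3 -439.2  109.3] z107 [ 482.4 -441.3] z121 [ 481.8 -428.9]
(365, 305) [ 449.4 -408.6  160. ] z107 [ 440.1 -460.9] z121 [ 442.6 -447.1]
(312, 335) [ 460.3 -402.   160.9] z107 [ 455. -453.] z121 [ 456.4 -439.7]
(418, 335) [ 441.3 -399.2  160.1] z107 [ 429.  -448.1] z121 [ 432.2 -435.2]
(365, 420) [ 456.5 -369.4  175.4] z107 [ 446.9 -423.7] z121 [ 448.8 -412.6]
(365, 500) [ 459.1 -354.8  175.7] z107 [ 451.  -401.3] z121 [ 452.6 -391.8]
(365, 550) [ 460.7 -346.3  176. ] z107 [ 453.3 -388.5] z121 [ 454.8 -380. ]
socket top rect ((451.1536865234375, -401.60113525390625), (23.69173240661621, 23.05147933959961), 79.60691833496094) z 160.0852748980872
bracket rect ((492.82952880859375, -421.6261291503906), (39.1630973815918, 24.415874481201172), 82.97107696533203) 108.44436053986746
pintle 106 [ 496.1 -408.6  119.9] [ 492.7 -411.8  117. ] [ 499.9 -405.7  123.4]
[[ 478.31714 -439.56662]
 [ 502.5495  -442.5544 ]
 [ 507.34192 -403.68564]
 [ 483.10956 -400.69785]]
```

Emit:
{"api": "move_arm", "payload": {"deltas": [[[0,0,0],[-0.12,-1.2,-0.18],1],[[0,0,0],[-0.25,-2.4,-0.37],1],[[0,0,0],[-0.37,-3.5,-0.54],1],[[0,0,0],[-0.47,-4.39,-0.68],1],[[0,0,0],[-0.25,-4.46,-0.36],1],[[0,0,0],[-0.03,-4.54,-0.04],1],[[0,0,0],[-0.03,-4.54,-0.04],1],[[0,0,0],[-0.03,-4.54,-0.04],1]]}}

```text
time: 17.6
ee_pos: [504.5, -359.3, 137.9]
eef_rot: [-3.133, -0.963, -1.757]
force: [-0.3, -0.5, -1.3]
width: 11.7
```

```bash
python3 fit2.py | head -1; python3 - <<'E'
from h import *
o=telemetry.get_obs(); print(o['force'].round(1))
# predicted socket axis from measured tcp change
T=T_tool(); print('predicted axis',np.array([451.15,-401.6])+T[:2,3]-np.array([460.78,-351.17]))
snap('wrist','w8')
P=cloud('w8'); m=(abs(P[...,2]-159.5)<5)&(abs(P[...,0]-496)<22)&(abs(P[...,1]+409)<22)
m&=(P[...,2]<166); s=P[m]; r=cv2.minAreaRect(s[:,:2].astype(np.float32)); print(len(s),r,np.median(s[:,2]))
E
```

```text
17.6 [ 0.382  0.717 -0.528  1.916  1.272  1.435  2.07 ] [ 504.504 -359.344  137.885] [-3.133 -0.963 -1.757]
[-0.3 -0.5 -1.3]
predicted axis [ 494.87386745 -409.77352294]
920 ((494.9819641113281, -409.31304931640625), (24.537107467651367, 22.960487365722656), 79.72647857666016) 159.47232357845917
```

Emit:
{"api": "move_arm", "payload": {"deltas": [[[0,0,0],[-0.25,-0.09,0.16],1],[[0,0,0],[-0.66,-0.09,0.45],1],[[0,0,0],[-0.99,-0.09,0.68],1],[[0,0,0],[-1.15,-0.09,0.8],1],[[0,0,0],[-1.31,-0.09,0.92],1],[[0,0,0],[-1.48,-0.09,1.03],1],[[0,0,0],[-1.64,-0.09,1.14],1],[[0,0,0],[-1.64,-0.09,1.14],1]]}}

```text
time: 18.45
ee_pos: [506.0, -359.2, 117.7]
eef_rot: [-3.133, -0.962, -1.757]
force: [-0.8, -0.1, -2.1]
width: 11.6
```

No contact at 7 mm above seating, so both pintles should have entered. Lowering the rest.

Emit:
{"api": "move_arm", "payload": {"deltas": [[[0,0,0],[-0.16,0,0.11],1],[[0,0,0],[-0.33,0,0.23],1],[[0,0,0],[-0.45,0,0.31],1],[[0,0,0],[-0.53,0,0.37],1],[[0,0,0],[-0.57,0,0.4],1],[[0,0,0],[-0.61,0,0.43],1],[[0,0,0],[-0.61,0,0.43],1],[[0,0,0],[-0.61,0,0.43],1]]}}

```text
time: 19.25
ee_pos: [506.2, -359.2, 110.7]
eef_rot: [-3.132, -0.963, -1.757]
force: [-1.0, 1.9, 0.6]
width: 11.8
```

```bash
python3 - <<'E'
from h import *
o=telemetry.get_obs(); print(o['force'].round(1),o['wrist_torque'].round(2),o['ee_pos'].round(1))
snap('wrist','w9'); snap('side','d9'); snap('scene','s9')
P=cloud('w9'); m=(abs(P[...,2]-132)<6)&(abs(P[...,0]-496)<22)&(abs(P[...,1]+409)<22)
s=P[m]; r=cv2.minAreaRect(s[:,:2].astype(np.float32)); print(len(s),r,np.median(s[:,2]))
def crop(t,x,y,w,h): 
    a=cv2.imread(f'pics/{t}.png')[y:y+h,x:x+w]; return cv2.resize(a,(400,400),interpolation=cv2.INTER_CUBIC)
cv2.imwrite('pics/m9.png',np.hstack([crop('s9',160,140,80,80),crop('w9',180,60,200,200)]))
E
```

```text
[-1.   1.9  0.6] [ 0.96 -0.03 -0.2 ] [ 506.2 -359.2  110.7]
948 ((496.6455993652344, -408.91754150390625), (24.718795776367188, 22.99628257751465), 79.46866607666016) 132.4164500287735
```

View pics/m9.png

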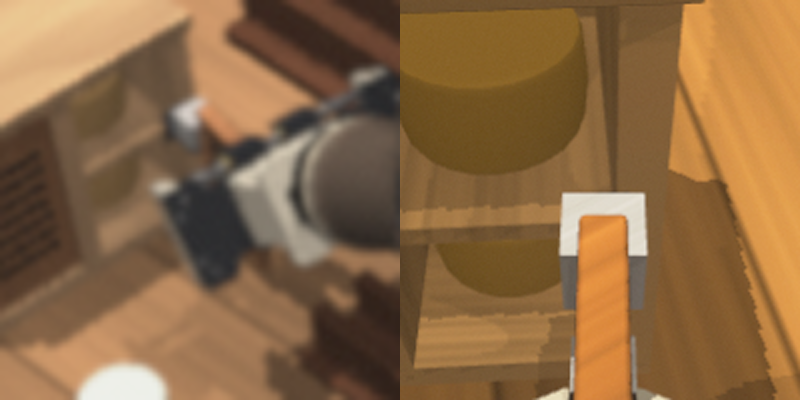

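The scene crop shows the socket on the upper bracket (185,120). In the wrist crop its top (604,225) measures 132.4, or 131 mm after the 1.4 mm bias, and seated height is 131 mm. Releasing and backing out along the tool axis.

Emit:
{"api": "move_arm", "payload": {"deltas": [[[0,0,0],[0,0,0],0.8],[[0,0,0],[0,0,0],0.5],[[0,0,0],[0,0,0],0.4],[[0,0,0],[0,0,0],0.4],[[0,0,0],[0,0,0],0.4],[[0,0,0],[0,0,-1],0.4],[[0,0,0],[0,0,-3],0.4],[[0,0,0],[0,0,-6],0.4]]}}

```text
time: 20.2
ee_pos: [514.2, -310.0, 145.4]
eef_rot: [-3.135, -0.963, -1.757]
force: [1.3, 0.6, 0.8]
width: 54.7
```

Emit:
{"api": "move_arm", "payload": {"deltas": [[[0,0,0],[0,0,-3],0.4],[[0,0,0],[0,0,-6],0.4],[[0,0,0],[0,0,-9],0.4],[[0,0,0],[0,0,-11],0.4],[[0,0,0],[0,0,-12],0.4],[[0,0,0],[0,0,-12],0.4],[[0,0,0],[0,0,-12],0.4],[[0,0,0],[0,0,-12],0.4]]}}

```text
time: 21.0
ee_pos: [531.1, -215.1, 212.8]
eef_rot: [-3.135, -0.964, -1.757]
force: [0.0, -0.1, -0.1]
width: 54.7
```

```bash
python3 - <<'E'
from h import *
o=telemetry.get_obs(); print(o['force'].round(1),o['ee_pos'].round(1),o['width'])
for k in 'ab':
    snap('wrist','w10'+k); P=cloud('w10'+k)
    m=(abs(P[...,2]-132)<4)&(abs(P[...,0]-496)<22)&(abs(P[...,1]+409)<22); s=P[m]; print('socket',len(s),cv2.minAreaRect(s[:,:2].astype(np.float32)),np.median(s[:,2]))
    m=(abs(P[...,2]-148)<5)&(abs(P[...,0]-500)<60)&(abs(P[...,1]+370)<60); s=P[m]; print('panel',len(s),cv2.minAreaRect(s[:,:2].astype(np.float32)),np.median(s[:,2]))
def crop(t,x,y,w,h): 
    a=cv2.imread(f'pics/{t}.png')[y:y+h,x:x+w]; return cv2.resize(a,(400,400),interpolation=cv2.INTER_CUBIC)
snap('side','d10');snap('scene','s10')
cv2.imwrite('pics/m10.png',np.hstack([crop('s10',150,130,100,100),crop('w10b',140,80,280,280)]))
E
```

```text
[ 0.  -0.1 -0.1] [ 531.1 -215.1  212.8] 54.669899786278215
socket 236 ((497.34295654296875, -407.7466735839844), (24.81529998779297, 21.859420776367188), 78.88776397705078) 132.32552516119023
panel 674 ((505.08746337890625, -364.6802673339844), (64.10736083984375, 11.562789916992188), 80.23296356201172) 147.0877314057202
socket 238 ((497.22723388671875, -407.5545959472656), (24.403947830200195, 21.869001388549805), 80.15962219238281) 132.37439471483245
panel 668 ((505.067626953125, -365.0251159667969), (64.03819274902344, 11.58775520324707), 80.28983306884766) 147.05574873659532
```

View pics/m10.png

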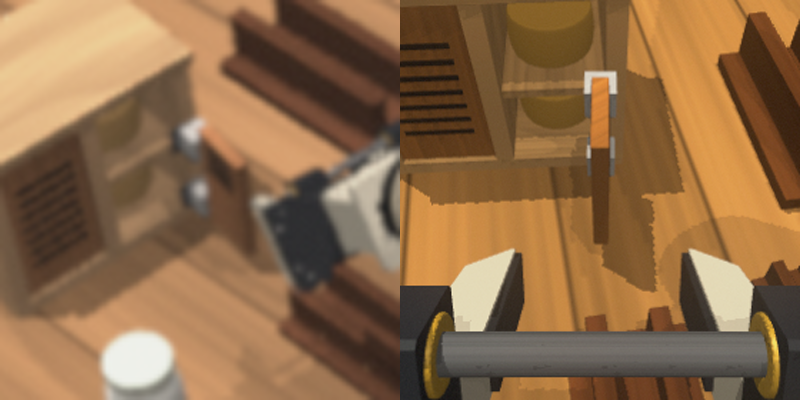

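The leaf hangs free and upright on both brackets: sockets at (188,135) and (195,195) in the scene crop. It is at rest between the two frames, and the gripper is clear. Handing in.

```bash
python3 -c "
from workcell import hand_in; print(hand_in())"
```

```text
the job is handed in; nothing more can be done
None
```

The leaf is hanging on the cupboard with both sockets down on their pintles, and I handed the job in about 21 s into the 72 s allowed. `hand_in()` reports no verdict, so the result below rests on my own last checks.

**What I did:** I slid the clear door aside by about 168 mm and lifted the leaf out. I stood it hinge side down in the 150 mm block, let go, and took it again by its louvred corner with the tool tilted 35°. Then I turned it upright, set it on both pintles with its free edge toward the front, and backed the gripper away.

**Last checks:**
- **Seating:** the upper socket's top measured 132.4 mm. The wrist camera reads about 1.4 mm high, so that is 131 mm, which is fully down.
- **Upright and at rest:** two pictures taken one after the other agreed to about 0.4 mm, and the panel's top edge was at its hung height. Tool force was about 0 N with the jaws open and clear.
- **Lower socket:** I saw it on its bracket in the last picture but did not measure it separately.
- **Bystanders:** no move came near the board, cheese, jar or brush, but I did not re-measure their positions.

**Disagreements:**
- Fitting the leaf from picture corners gave a small tilt the opposite way from the depth readings (−0.03 against +0.02 rad). It also put the grip 5–8 mm off my expectation. I used the depth readings from the same picture, and the sockets went on without resistance.
- The block placing briefly pressed with about 32 N before I let go.

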